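Unload burnt-in modules from the test station into the carrying rack

TASK

First switch the test station off by swinging its power lever fully over towards the sockets. Then take every plug-in module out of its tight socket by rocking it gently side to side until its pins come free, without hauling the sprung socket plate up, and push each one down into a slot of the carrying rack, one to a slot, until it sits upright and fully home between the spring clips. Leave the multimeter, the screwdriver and the parts box alone.

Things in the scene. Friction and masses are not known exactly. Their poses are not given: they have to be found in the camera images.
- tester: test station: aluminium base 260 x 190 mm, 24 mm high; origin on the bench under the middle of its 2 x 2 sockets, x axis from the lever towards the sockets, y across, z up. A green socket plate floats above it on springs, carrying four black sockets at x = -50 and +50, y = -45 and +45 mm
- sockets (a point): middle of the four sockets at the height of their tops, 62 mm above the bench; axes as the tester's. A seated module stands square in its socket, underside of its body on the socket's top, pins 18 mm deep between sprung contacts that grip by friction, about 12 N a pin. Pins may tilt about the module's x axis (one side up, other down) by about 0.15 rad
- plate (a joint): rise of the sprung socket plate, m (0 = at rest; limit 0.006). Net upward pull beyond its load of 4 to 8 N lifts it 1 mm per 2 N. Pulling a seated module straight up takes about 24 N: 8 mm or more, too much. Rocking it about its x axis, so that one pin climbs to 5 to 7 mm above the other, then the other above it, keeps the plate low; with one pin clear it lifts out
- lever (a joint): power lever, rad: 55 mm steel rod with a black ball 26 mm across, on a grey block at the tester's end away from the sockets (hinge 46 mm above the bench at tester x = -130, y = 0 mm). 0 to 0.2: leans away from the sockets, ON. 1.0 (its stop): leans towards the sockets, OFF from 0.85. Stays where left; a light push on the ball moves it
- lever_tip (a point): centre of the lever's black ball
- rack: carrying rack standing loose on the bench: grey base 190 x 200 mm, 12 mm high, with four spring clip slots at x = -50 and +50, y = -45 and +45 mm, clip tops 62 mm above the bench; origin under its middle, z up
- slot0 (a point): slot of the rack: middle of its seat, 34 mm above the bench; axes as the rack's. The underside of a module's body rests on it when fully home (module centre 32 mm above this point). The 30 mm thickness goes between two spring clips across x, 26 mm apart, which give way to 10 to 15 N of downward push
- slot1 (a point): another slot as slot0. In each, the clips flare out to about 40 mm at 28 mm above the seat to catch the module, whose 70 mm width lies along y (either way round) between end guides 75 mm apart; the pins hang free beside the seat
- slot2 (a point): another slot as slot0
- slot3 (a point): another slot as slot0
- module0_mid (a point): plug-in power module, 100 g: finned grey metal body, black handle on top, two brass pins below, 100 mm tall in all. The point is its centre, z up, y along its width. Body 30 (x) x 70 (y) mm, z -32 to +8 mm from this point; pins 8 (x) x 6 (y) mm at y -25 and +25, z -50 to -32. None = absent
- module1_mid (a point): another module as module0. Each module's handle: a grip 18 (x) x 40 (y) mm from z +8 to +50 mm above the centre point, to be pinched across its 18 mm (along x) at about z +30. None = absent
- module2_mid (a point): another module as module0. None = absent
- module3_mid (a point): another module as module0. None = absent
- multimeter: orange multimeter lying at the left side of the bench, 75 x 150 x 32 mm; origin under its middle; leave alone
- screwdriver: screwdriver, 170 mm, lying beyond the work; leave alone
- parts_box: closed black parts box, 80 x 130 x 35 mm, at the right side; leave alone
Things that resemble listed ones, but are neither listed nor needed, are in the scene too. What is shaped like the part that bears module2_mid but green is not meant.

How it is judged (in metres and radians):
On the way:
1. the power lever is off (value of joint lever above 0.85 rad), for 0.2 s.
At the end, for the whole second after the job is handed in: The lever is off (beyond 0.85 rad), the socket plate is down (below 2 mm), the rack stands level and still, and every module present stands in a rack slot: centre within 7 mm of the slot sideways and at most 35.5 mm above its seat (32 mm is fully home), upright within 0.08 rad (value of joint lever above 0.85 rad and value of joint plate below 0.002 m and linear speed of rack below 0.02 m/s and angle between rack's own z axis and vertical below 0.05 rad and ((horizontal distance between module0_mid and slot0 below 0.007 m and z of module0_mid in the frame of slot0 below 0.0355 m) or (horizontal distance between module0_mid and slot1 below 0.007 m and z of module0_mid in the frame of slot1 below 0.0355 m) or (horizontal distance between module0_mid and slot2 below 0.007 m and z of module0_mid in the frame of slot2 below 0.0355 m) or (horizontal distance between module0_mid and slot3 below 0.007 m and z of module0_mid in the frame of slot3 below 0.0355 m)) and ((horizontal distance between module1_mid and slot0 below 0.007 m and z of module1_mid in the frame of slot0 below 0.0355 m) or (horizontal distance between module1_mid and slot1 below 0.007 m and z of module1_mid in the frame of slot1 below 0.0355 m) or (horizontal distance between module1_mid and slot2 below 0.007 m and z of module1_mid in the frame of slot2 below 0.0355 m) or (horizontal distance between module1_mid and slot3 below 0.007 m and z of module1_mid in the frame of slot3 below 0.0355 m)) and ((horizontal distance between module2_mid and slot0 below 0.007 m and z of module2_mid in the frame of slot0 below 0.0355 m) or (horizontal distance between module2_mid and slot1 below 0.007 m and z of module2_mid in the frame of slot1 below 0.0355 m) or (horizontal distance between module2_mid and slot2 below 0.007 m and z of module2_mid in the frame of slot2 below 0.0355 m) or (horizontal distance between module2_mid and slot3 below 0.007 m and z of module2_mid in the frame of slot3 below 0.0355 m)) and ((horizontal distance between module3_mid and slot0 below 0.007 m and z of module3_mid in the frame of slot0 below 0.0355 m) or (horizontal distance between module3_mid and slot1 below 0.007 m and z of module3_mid in the frame of slot1 below 0.0355 m) or (horizontal distance between module3_mid and slot2 below 0.007 m and z of module3_mid in the frame of slot2 below 0.0355 m) or (horizontal distance between module3_mid and slot3 below 0.007 m and z of module3_mid in the frame of slot3 below 0.0355 m)) and angle between each of module0_mid, module1_mid, module2_mid, module3_mid's own z axis and vertical below 0.08 rad); the robot touches nothing.
It fails at once if the sprung socket plate is hauled up more than 6 mm (value of joint plate above 0.006 m).
It fails at once if a module is pulled more than 10 mm from its socket with the power on (value of joint lever below 0.85 rad and distance of any of module0_mid, module1_mid, module2_mid, module3_mid from where it was at the start of the episode above 0.01 m).
It fails at once if the multimeter, screwdriver or parts box is moved more than 30 mm (distance of any of multimeter, screwdriver, parts_box from where it was at the start of the episode above 0.03 m).
Of module0, module1, module2, module3 only 3 to 4 are there at a start; the rules pass over those that are not, and their reading is None.
At some moment in a run one of rack may be knocked a few centimetres aside while the robot is not near it.
Once in a run the grip may slacken for a moment while it holds something.
It also fails if it takes over 200 s, if anything falls off the work surface, if the arm or the gripper's body presses on something with over 40 N, if the wrist force passes 120 N, or if a joint passes its speed limit or range.

ROBOT

A 6-joint arm with a two-finger parallel gripper is mounted at the origin on the work surface. World frame = base frame: x ahead of the robot, y to its left, z up, the work surface at z = 0. Lengths are in mm, angles in rad, forces in N, time in s.
With the tool pointing down it reaches from about 325 to 875 mm from the base axis. Payload 4.4 kg.
Tool frame: the origin (TCP) lies on the centre line of the jaws, within the pads' length; the fingertips stand 19 mm ahead of it and the grasp point (between the pads) is the TCP; z points along the fingers, y is the line along which they close (so a half turn about z gives the same grasp; the last joint's range is limited). The gripper opens to 85 mm and grips with 20 to 120 N. Pads are 22 mm wide; open, the fingers measure 114 mm over their backs; the gripper's body (76 mm by 85 mm) begins 54 mm behind the grasp point. The pads swing forward as they close: fully open they stand 13 mm farther back than shut.
Start: joints at [0.989, 0.207, 1.542, -0, 1.393, -0.15], TCP at [240.651, 522.221, 250.282] pointing down, gripper open.
Joint ranges: [-2.73, 2.73], [-0.86, 2.22], [0.23, 2.46], [-1.11, 4.25], [0.08, 2.63], [-2.82, 2.82]. Speed limits (rad/s): [2.79, 2.79, 3.14, 3.14, 3.14, 3.14].

INTERFACE

Orientations are given as a rotation vector (axis times angle).
In Python, from cell import bot, imaging gives the robot as it stands. The module is installed in compiled form; this text tells all that it offers.
- The arm moves only by the tool apply_moves, never from a script. Its argument "rows" is a list of rows, each a list of 2 entries, a list of its own where there are three numbers: the shift along the world's x, y, z as a fraction of full scale, then the turn, a rotation vector about the world's x, y, z as a fraction of full scale. A call has 1 to 5 rows; each row shifts and turns the commanded pose from where the row before left it; what a row does not reach is not made up. Full scale, the value 1, is 50 mm for a shift and 10 degrees for a turn. A row lasts 1/8 s, in which the tool goes at most 62.5 mm and 10.7 degrees, less where a joint would pass 70% of its speed; a pose out of reach is approached as far as the arm can. A call with a number of a shift or a turn outside -1 to 1 is refused whole. A call with a gripper value outside its range is refused whole. "grip" is the opening in per cent of the stroke, from 0 (shut) to 100 (fully open), set as the call begins (left out, the last holds). The fingers move at their own pace and stop on an object; "newtons" is the grip in N (left out, the last holds). Time passes only in rows, so rows that do not move let the fingers close. It gives the time, the measured TCP pose, the force, the opening and the grip force at its end, in the units of the state.
- bot.sense(): the state, without advancing time (a new reading comes with each control period).
- imaging.grab_frame(name): name is "scene" or "top" or "wrist"; returns (picture, depth): 384x512x3 uint8, red, green, blue; 384x512 float32, mm along the optical axis (not along the pixel's ray), 0 where there is no reading.
- imaging.camera_model(name): a dict with "intrinsics" (3x3 intrinsics, pixels), "dist" ([k1, k2, p1, p2, k3] as OpenCV has them; the pictures are not rectified), "pose" (4x4, takes a point from camera to world coordinates). Camera axes: x right, y down, z forward; pixel columns grow to the right and rows downward; lengths in mm; the calibration is good to about 2 mm. A picture is of the moment at which its call begins: read the wrist's pose just before it. camera_model takes no time and is no camera call; for the wrist camera it gives the pose at the moment of the call.
- bot.sign_off(): hands the job in; it is judged then, once.
The state is a dict: "t": time; "qpos": joint angles; "joint_velocities": joint speeds; "joint_torque": joint torques, N m; "ee_pos": TCP position; "tool_rot": TCP orientation; "contact_force": force on the tool from outside, world axes, zero at the start; "ft_torque": the same for the moment, N m; "grip_width": finger opening in mm; "grasp_force": force on a finger pad.
Only numpy, scipy, OpenCV 4.12 (cv2) and the standard library are available. Lean on these libraries where they do the work, as an engineer would, in place of code of your own. Each camera call takes 0.05 s, during which the arm holds its last target. There are 200 camera calls.

## Working session

There is one attempt and no reset: what is moved stays moved. The work goes in short steps, Python scripts to look and compute and a tool call to move; the robot and the scene stay as the last step left them, time stands still between calls to the robot, and variables do not carry over. Pictures are saved under pics/ and viewed, at most 14 in all, crops included, and the job is handed in when it is done.

Besides the shell and the picture viewer there is one more tool, called after "Call:" as name(argument=value, ...), one argument or row to a line, values as JSON. apply_moves: Moves the arm, as the interface text tells. Its arguments: {"type":"object","properties":{"rows":{"type":"array","items":{"type":"array"}},"grip":{"type":"number"},"newtons":{"type":"number"}},"required":["rows"]}

```bash
mkdir -p pics
cat > h.py <<'E'
import numpy as np, cv2
from cell import bot, imaging
def grab(n):
    m=imaging.camera_model(n); p,d=imaging.grab_frame(n); return p,d,m
def cloud(d,m):
    h,w=d.shape; uu,vv=np.meshgrid(np.arange(w),np.arange(h))
    pts=cv2.undistortPoints(np.stack([uu,vv],-1).reshape(-1,1,2).astype(np.float64),np.array(m["intrinsics"]),np.array(m["dist"])).reshape(h,w,2)
    P=np.concatenate([pts*d[...,None],d[...,None]],-1); T=np.array(m["pose"])
    W=P@T[:3,:3].T+T[:3,3]; W[d<=0]=np.nan; return W
def save(n,p): cv2.imwrite(f"pics/{n}.png",p[...,::-1])
E
python3 - <<'E'
from h import *
o=[]
for n in("scene","top"):
    p,d,m=grab(n); np.savez(f"{n}0.npz",p=p,d=d,W=cloud(d,m)); o.append(p)
    print(n,np.round(m["pose"],2).tolist())
save("a",o[0]);save("b",o[1]); s=bot.sense();print(s)
E
```

```text
scene [[0.56, 0.64, -0.53, 1233.68], [0.83, -0.42, 0.36, -453.19], [0.01, -0.64, -0.77, 1034.61], [0.0, 0.0, 0.0, 1.0]]
top [[-0.01, -0.99, 0.1, 507.59], [-1.0, 0.01, 0.02, -4.35], [-0.02, -0.1, -0.99, 1185.47], [0.0, 0.0, 0.0, 1.0]]
{'t': 0.1, 'qpos': array([ 9.88490758e-01,  2.07389737e-01,  1.54280355e+00, -3.56251493e-05,
        1.39349118e+00, -1.50461892e-01]), 'joint_velocities': array([ 7.04236177e-04, -2.04899187e-03, -3.75252481e-03,  8.46942106e-05,
        6.67873642e-04,  3.57454644e-04]), 'joint_torque': array([-2.37480350e-06, -3.84095657e+01, -2.92549378e+01, -1.84683954e-04,
        4.88640027e-03, -1.06174679e-05]), 'ee_pos': array([240.30846638, 521.6727965 , 249.21420081]), 'tool_rot': array([-0.67291623, -3.06794334,  0.00308675]), 'contact_force': array([-0.21036404,  0.04166054,  0.24312744]), 'ft_torque': array([-0.00859193,  0.00902498, -0.00243432]), 'grasp_force': 0.0, 'grip_width': 85.40937235520289}
```

View pics/a.png

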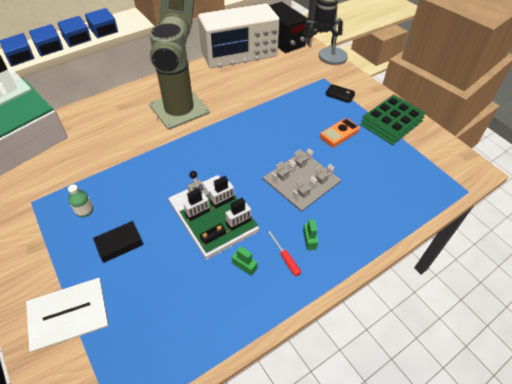

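View pics/b.png

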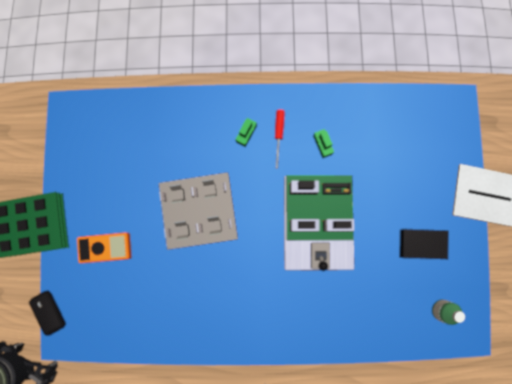

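Scene shows the tester with three modules (the far right socket is empty, about (338,189) in the top view), its lever at about (322,262), and the rack at about (198,210) turned by about 8°. The green lookalikes at (246,131) and (324,143) are not wanted.

```bash
cat >> h.py <<'E'
def rect(W,mask,name,pr=True):
    k=cv2.connectedComponentsWithStats(mask.astype(np.uint8),connectivity=8); out=[]
    for i in range(1,k[0]):
        if k[2][i,4]<12: continue
        P=W[k[1]==i]; P=P[~np.isnan(P[:,0])]
        if len(P)<8: continue
        r=cv2.minAreaRect(P[:,:2].astype(np.float32)); out.append((r,P))
        if pr: print(name,k[3][i].round(0),"ctr",np.round(r[0],1),"size",np.round(r[1],1),"ang",round(r[2],2),"z",np.round(np.percentile(P[:,2],[5,50,95]),1),"mean",P.mean(0).round(1),len(P))
    return out
E
python3 - <<'E'
from h import *
for n in("top","scene"):
    f=np.load(n+"0.npz"); p=f["p"].astype(int); W=f["W"]; z=W[...,2]
    x,y=W[...,0],W[...,1]
    reg=(x>300)&(x<720)&(y>-330)&(y<330)
    t=reg&(y<0)&(y>-200)
    print(n)
    rect(W,reg&(z>6)&(z<20)&(y>50),"rackbase")
    rect(W,reg&(y>50)&(z>45)&(z<75),"clips")
    rect(W,t&(z>12)&(z<33),"tbase")
    rect(W,t&(z>33)&(z<58),"plate")
    rect(W,t&(z>120)&(z<155),"handle")
    rect(W,t&(z>90)&(z<110),"body")
    rect(W,t&(x<430)&(z>60),"lever")
    rect(W,reg&(z>10)&((x>590)),"far")
    r=reg&(z>3)&(z<80)&(y>50)&(y<300)&(x<640)
    rect(W,r,"rackall")
    rect(W,t&(x<640)&(z>12),"testall")
E
```

```text
top
rackbase [198. 211.] ctr [588.9 183.2] size [196.7 201.9] ang 7.91 z [ 7.7 11.2 15. ] mean [586.7 179.4  11.3] 3696
clips [208. 181.] ctr [664.2 147.2] size [ 9.8 29.7] ang 8.83 z [46.  56.4 62.8] mean [663.8 146.9  55.3] 46
clips [224. 186.] ctr [650.5 102.3] size [21.8  5.4] ang 9.02 z [47.7 53.1 56.1] mean [650.9 102.4  52.3] 16
clips [175. 186.] ctr [650.8 237.1] size [10.3 29.9] ang 9.39 z [46.  56.4 62. ] mean [651.4 236.9  54.8] 47
clips [193. 191.] ctr [638.1 189.4] size [23.6 12.6] ang 13.09 z [45.8 52.3 56.8] mean [637.6 188.4  51.5] 39
clips [161. 196.] ctr [626.1 276.7] size [23.1  7.8] ang 8.67 z [45.5 51.6 56.1] mean [626.7 276.7  51. ] 29
clips [210. 196.] ctr [625.2 141.7] size [ 8.3 29.6] ang 6.75 z [48.3 59.7 64. ] mean [624.8 141.1  57.3] 31
clips [177. 201.] ctr [612.8 231.8] size [ 8.8 29.8] ang 7.99 z [46.4 57.4 64.6] mean [612.3 230.7  56.3] 30
clips [213. 218.] ctr [563.9 133.2] size [10.5 30.1] ang 7.95 z [45.9 56.4 62.5] mean [564.5 134.3  55.1] 44
clips [230. 223.] ctr [550.9  88.9] size [22.8  5.9] ang 8.12 z [46.7 53.3 55.7] mean [551.3  88.5  52.4] 1
[... 7339 characters left out ...]
3 6.1] mean [441.3 218.8   4.4] 23
rackall [242. 157.] ctr [383.3  66.9] size [36.  30.7] ang 0.42 z [3.3 4.1 6.5] mean [382.9  66.3   4.4] 25
rackall [254. 154.] ctr [394.2 109.2] size [ 9.  25.4] ang 46.51 z [3.2 4.2 5.6] mean [394.2 110.4   4.2] 12
rackall [268. 158.] ctr [437.2 143.9] size [27.  37.3] ang 0.37 z [3.3 4.6 6.2] mean [437.  144.2   4.6] 22
rackall [258. 159.] ctr [422.3 109.3] size [13.4 30. ] ang 62.91 z [3.1 3.9 5.8] mean [422.3 109.    4.2] 15
rackall [270. 165.] ctr [472.5 129.5] size [34.5 24.3] ang 0.83 z [3.2 4.1 5.6] mean [472.6 130.2   4.3] 20
testall [213. 200.] ctr [ 530.7 -129.8] size [140.5 218.5] ang 89.94 z [ 25.6  58.3 144.2] mean [ 543.6 -143.2   71.3] 1836
```

Call:
apply_moves(
  rows=[
    [[0.45, -0.8, 0], [0, 0, -0.41]],
    [[0.45, -0.8, 0], [0, 0, -0.41]],
    [[0.45, -0.8, 0], [0, 0, -0.41]],
    [[0.45, -0.8, 0], [0, 0, -0.41]],
  ],
  grip=0,
)

```text
t: 0.6
ee_pos: [330.9, 360.7, 249.8]
tool_rot: [-1.107, -2.94, 0.001]
contact_force: [0.8, -0.3, 0.4]
grip_width: 12.2
grasp_force: 0.0
```

Call:
apply_moves(
  rows=[
    [[0.45, -0.8, 0], [0, 0, -0.41]],
    [[0.45, -0.8, 0], [0, 0, -0.41]],
    [[0.45, -0.8, 0], [0, 0, -0.41]],
    [[0.45, -0.8, 0], [0, 0, -0.41]],
  ],
)

```text
t: 1.1
ee_pos: [420.9, 200.8, 249.9]
tool_rot: [-1.515, -2.752, 0.0]
contact_force: [-0.3, 0.4, -0.1]
grip_width: 0.0
grasp_force: 0.0
```

Call:
apply_moves(
  rows=[
    [[-0.08, -0.88, 0], [0, 0, -0.41]],
    [[-0.08, -0.88, 0], [0, 0, -0.41]],
    [[-0.08, -0.88, 0], [0, 0, -0.41]],
    [[-0.08, -0.88, 0], [0, 0, -0.41]],
  ],
)

```text
t: 1.6
ee_pos: [404.0, 24.9, 249.9]
tool_rot: [-1.892, -2.508, 0.0]
contact_force: [1.5, -0.4, 1.2]
grip_width: -0.1
grasp_force: 0.0
```

Call:
apply_moves(
  rows=[
    [[-0.08, -0.88, 0], [0, 0, -0.41]],
    [[-0.08, -0.88, 0], [0, 0, -0.41]],
    [[-0.08, -0.88, 0], [0, 0, -0.41]],
    [[-0.08, -0.88, 0], [0, 0, -0.41]],
    [[0, 0, 0], [0, 0, 0]],
  ],
)

```text
t: 2.22
ee_pos: [388.1, -152.1, 250.0]
tool_rot: [-2.233, -2.209, 0.001]
contact_force: [-0.4, 0.3, -0.7]
grip_width: -0.3
grasp_force: 0.0
```

Call:
apply_moves(
  rows=[
    [[0, 0, -0.8], [0, 0, 0]],
    [[0, 0, -0.8], [0, 0, 0]],
    [[0, 0, -0.8], [0, 0, 0]],
    [[0, 0, -0.5], [0, 0, 0]],
    [[0.2, 0, 0], [0, 0, 0]],
  ],
)

```text
t: 2.85
ee_pos: [396.5, -147.4, 103.0]
tool_rot: [-2.222, -2.211, 0.002]
contact_force: [0.4, -0.1, 0.5]
grip_width: 0.1
grasp_force: 0.0
```

Call:
apply_moves(
  rows=[
    [[0.2, 0, 0], [0, 0, 0]],
    [[0.2, 0, 0], [0, 0, 0]],
    [[0.2, 0, 0], [0, 0, 0]],
    [[0.2, 0, 0], [0, 0, 0]],
    [[0.2, 0, 0], [0, 0, 0]],
  ],
)

```text
t: 3.48
ee_pos: [449.7, -149.9, 105.6]
tool_rot: [2.227, 2.214, 0.001]
contact_force: [-1.9, -0.4, 1.2]
grip_width: 0.4
grasp_force: 0.7
```

Call:
apply_moves(
  rows=[
    [[0.1, 0, 0], [0, 0, 0]],
    [[0.1, 0, 0], [0, 0, 0]],
    [[0.1, 0, 0], [0, 0, 0]],
    [[0, 0, 0], [0, 0, 0]],
  ],
)

```text
t: 3.98
ee_pos: [463.1, -149.6, 104.8]
tool_rot: [-2.227, -2.214, 0.001]
contact_force: [-3.1, -0.1, 0.1]
grip_width: -0.2
grasp_force: 1.1
```

Run:
```python
from h import *
p,d,m=grab("scene");W=cloud(d,m); x,y,z=W[...,0],W[...,1],W[...,2]
save("c",cv2.resize(p[130:260,120:320],None,fx=3,fy=3))
```

```text
(no output)
```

View pics/c.png

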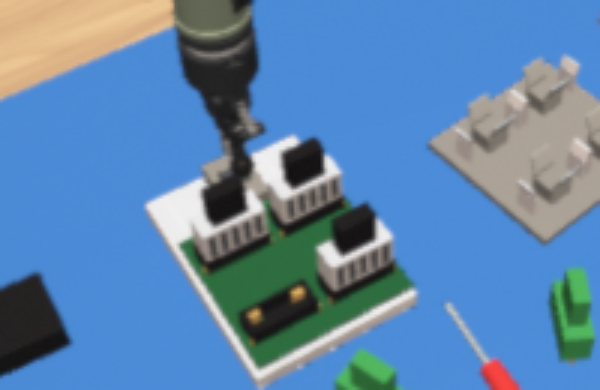

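The fingers stand behind the ball, which is hidden by the module; I push on until the stop is felt.

Call:
apply_moves(
  rows=[
    [[0.08, 0, 0], [0, 0, 0]],
    [[0, 0, 0], [0, 0, 0]],
  ],
)

```text
t: 4.28
ee_pos: [463.9, -149.5, 104.5]
tool_rot: [-2.222, -2.21, 0.009]
contact_force: [-11.5, -2.1, 6.2]
grip_width: -0.1
grasp_force: 6.2
```

Call:
apply_moves(
  rows=[
    [[0.08, 0, 0], [0, 0, 0]],
    [[0, 0, 0], [0, 0, 0]],
  ],
)

```text
t: 4.53
ee_pos: [464.5, -149.3, 104.2]
tool_rot: [-2.217, -2.207, 0.018]
contact_force: [-20.8, -2.5, 12.1]
grip_width: -0.1
grasp_force: 11.8
```

Call:
apply_moves(
  rows=[
    [[0.08, 0, 0], [0, 0, 0]],
    [[0, 0, 0], [0, 0, 0]],
  ],
)

```text
t: 4.78
ee_pos: [465.1, -149.2, 104.0]
tool_rot: [-2.211, -2.203, 0.026]
contact_force: [-31.6, -3.4, 22.3]
grip_width: 0.1
grasp_force: 17.5
```

Call:
apply_moves(
  rows=[
    [[-0.6, 0, 0], [0, 0, 0]],
    [[0, 0, 0.9], [0, 0, 0]],
    [[0, 0, 0.9], [0, 0, 0]],
    [[0, 0, 0.9], [0, 0, 0]],
    [[0, 0, 0.1], [0, 0, 0]],
  ],
)

```text
t: 5.4
ee_pos: [448.7, -151.2, 250.2]
tool_rot: [2.22, 2.207, 0.006]
contact_force: [0.7, -0.6, 0.0]
grip_width: 0.0
grasp_force: 0.0
```

Call:
apply_moves(
  rows=[
    [[-0.6, 0.9, 0], [0, 0, 0]],
    [[0, 0.9, 0], [0, 0, 0]],
    [[0, 0.9, 0], [0, 0, 0]],
    [[0, 0, 0], [0, 0, 0]],
  ],
  grip=55,
  newtons=110,
)

```text
t: 5.9
ee_pos: [415.0, -12.2, 244.3]
tool_rot: [-2.222, -2.219, -0.001]
contact_force: [-0.1, 0.0, 0.4]
grip_width: 47.3
grasp_force: 0.0
```

Run:
```python
from h import *
p,d,m=grab("top");W=cloud(d,m); x,y,z=W[...,0],W[...,1],W[...,2]
save("d",cv2.resize(p[160:290,140:380],None,fx=3,fy=3))
t=(x>400)&(x<700)&(y>-245)&(y<-80)
rect(W,t&(z>120)&(z<155),"handle")
rect(W,t&(z>90)&(z<110),"body")
r=(x>480)&(x<700)&(y>50)&(y<300)
rect(W,r&(z>6)&(z<20),"rackbase")
print({k:np.round(v,3) for k,v in bot.sense().items() if k in("ee_pos","tool_rot","contact_force","t")})
```

```text
handle [306. 184.] ctr [ 641.3 -110.8] size [39.7 16.7] ang 88.62 z [126.5 142.2 146.2] mean [ 641.  -109.9  140.4] 133
handle [307. 224.] ctr [ 541.7 -109.5] size [39.8 16.9] ang 89.26 z [122.1 142.6 145.7] mean [ 541.7 -109.5  141. ] 130
handle [342. 224.] ctr [ 540.4 -198.6] size [41.1 17.2] ang 88.57 z [123.8 142.6 145.7] mean [ 540.3 -197.6  140.4] 141
body [306. 188.] ctr [ 641.1 -112.7] size [65.5 28.6] ang 89.33 z [ 93.7 101.3 107.1] mean [ 636.6 -112.8  100.9] 166
body [306. 225.] ctr [ 542.8 -112.6] size [64.8 28.4] ang 89.26 z [ 97.6 101.2 105.1] mean [ 542.7 -112.   101.3] 172
body [338. 225.] ctr [ 541.5 -197.9] size [71.5 28.5] ang 89.1 z [ 97.9 101.2 104.7] mean [ 541.5 -192.3  101.2] 185
body [322. 246.] ctr [ 488.5 -152.4] size [24.1 23. ] ang 88.75 z [ 95.7 102.5 106.8] mean [ 488.  -151.6  102. ] 81
rackbase [198. 211.] ctr [588.2 184.3] size [190.8 204.4] ang 7.98 z [ 7.6 11.2 15. ] mean [586.6 179.4  11.3] 3688
{'t': np.float64(5.95), 'ee_pos': array([415.316, -13.608, 244.512]), 'tool_rot': array([-2.224, -2.218,  0.   ]), 'contact_force': array([-0.392, -0.364,  1.085])}
```

View pics/d.png

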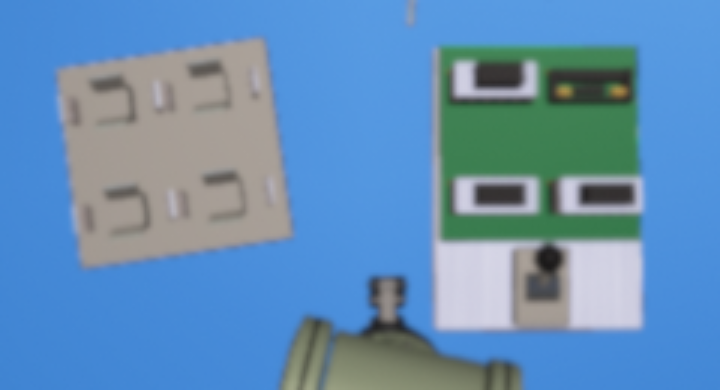

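The lever ball now stands at crop (548,258), x ≈ 488, over towards the sockets: OFF. Next, module B (near left).

Call:
apply_moves(
  rows=[
    [[0.85, -0.65, -0.35], [0, 0, 0]],
    [[0.85, -0.65, -0.4], [0, 0, 0]],
    [[0.85, -0.65, -0.4], [0, 0, 0]],
    [[0, 0, 0], [0, 0, -0.04]],
    [[0, 0, 0], [0, 0, 0]],
  ],
)

```text
t: 6.58
ee_pos: [542.5, -113.1, 186.8]
tool_rot: [-2.236, -2.204, 0.001]
contact_force: [0.5, -0.3, 0.6]
grip_width: 47.1
grasp_force: 0.0
```

Run:
```python
from h import *
s=bot.sense();print(s["ee_pos"],s["tool_rot"],s["contact_force"])
p,d,m=grab("wrist");W=cloud(d,m); x,y,z=W[...,0],W[...,1],W[...,2]
t=(x>400)&(x<700)&(y>-245)&(y<-80)
rect(W,t&(z>135)&(z<150)&(p.max(-1)<70),"handle")
rect(W,t&(z>98)&(z<106),"body")
save("e",p)
```

```text
[ 542.48519042 -113.06291522  186.77737384] [-2.23617040e+00 -2.20373197e+00  1.25149531e-03] [ 0.47836926 -0.3148319   0.63417817]
handle [252. 217.] ctr [ 544.3 -108.6] size [41.1 17.7] ang 89.61 z [141.9 144.  145.1] mean [ 544.5 -106.8  143.8] 2408
handle [450. 211.] ctr [ 649.1 -109.5] size [40.1  9.2] ang 89.23 z [142.1 144.1 145.1] mean [ 649.9 -104.3  143.9] 725
handle [418. 221.] ctr [ 637.9 -112.2] size [33.8  7.3] ang 89.0 z [135.8 140.3 144.3] mean [ 635.4 -111.9  140.2] 534
handle [252. 335.] ctr [ 543.5 -186.9] size [19.  17.3] ang 89.45 z [136.6 143.8 144.9] mean [ 543.5 -184.3  142.7] 906
body [395. 189.] ctr [ 644.4 -112.7] size [65.6 31.4] ang 89.51 z [ 99.7 102.1 104. ] mean [ 637.9 -106.1  102.1] 2077
body [252. 185.] ctr [ 543.9 -111.8] size [63.9 30.6] ang 89.36 z [101.  102.1 103.2] mean [ 544.2 -101.6  102.1] 1635
body [167. 245.] ctr [ 484.  -145.1] size [20.  6.] ang 35.84 z [ 98.2 100.5 103.2] mean [ 485.2 -144.2  100.5] 129
body [252. 295.] ctr [ 543.3 -198. ] size [71.5 30.4] ang 89.22 z [100.5 102.1 103.4] mean [ 543.3 -184.3  102.1] 1742
```

View pics/e.png

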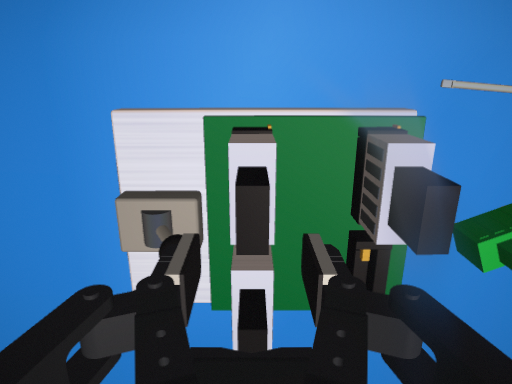

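Wrist view: handle B at (252,210) lies centred between the fingers at (184) and (318). Descend and pinch.

Call:
apply_moves(
  rows=[
    [[0.02, 0.07, -0.4], [0, 0, 0]],
    [[0, 0, -0.4], [0, 0, 0]],
    [[0, 0, -0.4], [0, 0, 0]],
    [[0, 0, -0.06], [0, 0, 0]],
    [[0, 0, 0], [0, 0, 0]],
  ],
)

```text
t: 7.25
ee_pos: [544.4, -108.6, 126.1]
tool_rot: [2.234, 2.206, 0.001]
contact_force: [1.1, 0.2, 1.3]
grip_width: 46.7
grasp_force: 0.0
```

Call:
apply_moves(
  rows=[
    [[0, 0, 0], [0, 0, 0]],
    [[0, 0, 0], [0, 0, 0]],
    [[0, 0, 0], [0, 0, 0]],
    [[0, 0, 0], [0, 0, 0]],
  ],
  grip=0,
)

```text
t: 7.75
ee_pos: [543.9, -109.0, 126.3]
tool_rot: [-2.235, -2.207, 0.001]
contact_force: [-3.4, 0.8, 6.7]
grip_width: 16.7
grasp_force: 107.4
```

Call:
apply_moves(
  rows=[
    [[0, -0.05, 0.02], [0.2, 0, 0]],
    [[0, -0.05, 0.02], [0.2, 0, 0]],
    [[0, 0, 0], [0, 0, 0]],
  ],
)

```text
t: 8.12
ee_pos: [543.9, -113.6, 128.4]
tool_rot: [-2.199, -2.17, -0.077]
contact_force: [-4.6, 2.6, 8.0]
grip_width: 16.7
grasp_force: 107.8
```

Call:
apply_moves(
  rows=[
    [[0, -0.05, 0.023], [0.2, 0, 0]],
    [[0, -0.05, 0.023], [0.2, 0, 0]],
    [[0, 0, 0], [0, 0, 0]],
  ],
)

```text
t: 8.5
ee_pos: [543.9, -118.4, 130.3]
tool_rot: [-2.161, -2.132, -0.151]
contact_force: [-3.3, 3.1, 7.3]
grip_width: 16.4
grasp_force: 107.7
```

```bash
cat >> h.py <<'E'
def st():
    from scipy.spatial.transform import Rotation as R
    s=bot.sense(); r=R.from_rotvec(s["tool_rot"]).as_matrix()
    print("t",round(s["t"],2),"pos",s["ee_pos"].round(1),"tilt about x,y deg",np.degrees([r[1,2],-r[0,2]]).round(2),"yaw",np.degrees(np.arctan2(r[1,1],r[0,1])).round(2),"F",s["contact_force"].round(1),"M",s["ft_torque"].round(2),"grip",round(s["grip_width"],1))
E
python3 - <<'E'
from h import *
st()
p,d,m=grab("scene");save("f",cv2.resize(p[140:260,150:290],None,fx=4,fy=4))
W=cloud(d,m);x,y,z=W[...,0],W[...,1],W[...,2];g=(p[...,1]>p[...,0]+20)&(p[...,1]>p[...,2]+20)&(x>560)&(x<680)&(y>-220)&(y<-60)&(z>30)&(z<60)
print(np.median(z[g]),g.sum()); 
f=np.load("scene0.npz")["W"];print(np.median(f[...,2][g]))
E
```

```text
t 8.5 pos [ 543.9 -118.4  130.3] tilt about x,y deg [8.14 0.04] yaw -0.76 F [-3.3  3.1  7.3] M [0.39 0.77 0.02] grip 16.4
40.906793244803566 852
nan
```

View pics/f.png

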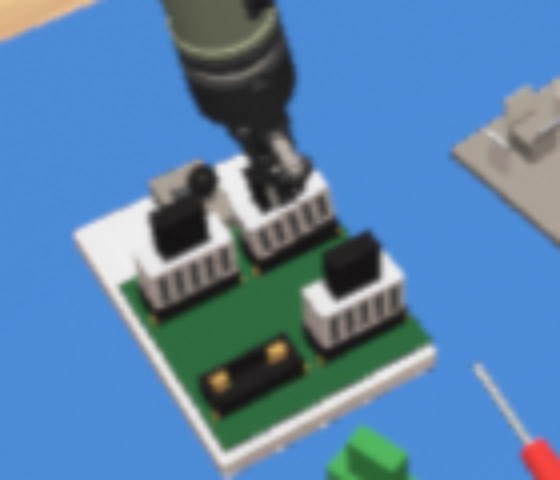

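The gripper holds B; I check from depth whether the body tilts with it.

```bash
cat >> h.py <<'E'
def modtilt(x0,y0,cam="scene"):
    p,d,m=grab(cam);W=cloud(d,m);x,y,z=W[...,0],W[...,1],W[...,2]
    g=(p.min(-1)>150)&(abs(x-x0)<35)&(abs(y-y0)<45)&(z>60)
    res=[]
    for a in np.arange(-40,45,10):
        q=g&(abs(y-y0-a)<5)
        if q.sum()>5: res.append((a,round(float(np.percentile(z[q],95)),1),int(q.sum())))
    print(res)
    gr=(p[...,1]>p[...,0].astype(int)+20)&(p[...,1]>p[...,2].astype(int)+20)&(x>565)&(x<615)&(y>-220)&(y<-85)
    print("plate",np.round(np.nanmedian(z[gr]),2),gr.sum())
E
python3 - <<'E'
from h import *
modtilt(543,-110); modtilt(642,-111.5); modtilt(542,-200)
E
```

```text
[(np.int64(-40), 464.9, 47), (np.int64(-30), 463.3, 39), (np.int64(-20), 130.7, 12), (np.int64(-10), 474.9, 7), (np.int64(0), 484.5, 7), (np.int64(10), 110.2, 7), (np.int64(20), 113.6, 16)]
plate 40.88 404
[(np.int64(-30), 105.6, 29), (np.int64(-20), 105.7, 22), (np.int64(-10), 105.6, 8), (np.int64(0), 105.5, 10), (np.int64(10), 104.3, 8), (np.int64(20), 104.9, 12), (np.int64(30), 104.1, 22)]
plate 41.06 401
[(np.int64(-30), 106.7, 32), (np.int64(-20), 454.9, 24), (np.int64(-10), 459.1, 15), (np.int64(0), 458.2, 35), (np.int64(10), 458.7, 37), (np.int64(20), 459.9, 43), (np.int64(30), 461.9, 54), (np.int64(40), 463.4, 32)]
plate 41.1 412
```

Its +y side has risen about 8 mm, so the body tilts and the plate stays low. Continue rocking.

Call:
apply_moves(
  rows=[
    [[0, 0.08, 0.016], [-0.32, 0, 0]],
    [[0, 0.08, 0.016], [-0.32, 0, 0]],
    [[0, 0.08, 0.016], [-0.32, 0, 0]],
    [[0, 0.08, 0.016], [-0.32, 0, 0]],
    [[0, 0.08, 0.016], [-0.32, 0, 0]],
  ],
)

```text
t: 9.32
ee_pos: [543.8, -98.8, 131.9]
tool_rot: [2.163, 2.134, -0.15]
contact_force: [0.2, -1.9, -7.5]
grip_width: 17.0
grasp_force: 107.2
```

Run:
```python
from h import *
st();modtilt(543,-110)
```

```text
t 9.32 pos [543.8 -98.8 131.9] tilt about x,y deg [-8.    0.04] yaw -0.76 F [ 0.2 -1.9 -7.5] M [ 0.34 -0.24  0.07] grip 17.0
[(np.int64(-30), 116.8, 23), (np.int64(-20), 115.6, 23), (np.int64(-10), 137.6, 22), (np.int64(0), 343.7, 9), (np.int64(10), 379.9, 6), (np.int64(20), 487.8, 11), (np.int64(30), 466.5, 24), (np.int64(40), 464.5, 13)]
plate 40.9 408
```

Call:
apply_moves(
  rows=[
    [[0, -0.08, 0.016], [0.32, 0, 0]],
    [[0, -0.08, 0.016], [0.32, 0, 0]],
    [[0, -0.08, 0.016], [0.32, 0, 0]],
    [[0, -0.08, 0.016], [0.32, 0, 0]],
    [[0, -0.08, 0.016], [0.32, 0, 0]],
  ],
)

```text
t: 10.0
ee_pos: [543.9, -118.9, 136.0]
tool_rot: [-2.161, -2.132, -0.152]
contact_force: [1.8, 0.8, -7.7]
grip_width: 16.8
grasp_force: 107.2
```

Call:
apply_moves(
  rows=[
    [[0, 0.08, 0.016], [-0.32, 0, 0]],
    [[0, 0.08, 0.016], [-0.32, 0, 0]],
    [[0, 0.08, 0.016], [-0.32, 0, 0]],
    [[0, 0.08, 0.016], [-0.32, 0, 0]],
    [[0, 0.08, 0.016], [-0.32, 0, 0]],
  ],
)

```text
t: 10.62
ee_pos: [543.9, -98.5, 140.1]
tool_rot: [2.164, 2.135, -0.149]
contact_force: [0.1, 1.3, -4.3]
grip_width: 16.9
grasp_force: 107.8
```

Run:
```python
from h import *
st();modtilt(543,-110)
```

```text
t 10.62 pos [543.9 -98.5 140.1] tilt about x,y deg [-7.92  0.04] yaw -0.77 F [ 0.1  1.3 -4.3] M [ 0.36 -0.1  -0.02] grip 16.9
[(np.int64(-30), 124.1, 26), (np.int64(-20), 124.0, 25), (np.int64(-10), 145.0, 21), (np.int64(0), 478.1, 9), (np.int64(10), 148.6, 6), (np.int64(20), 474.7, 11), (np.int64(30), 475.4, 21), (np.int64(40), 471.4, 14)]
plate 41.07 407
```

Call:
apply_moves(
  rows=[
    [[0, -0.04, 0.024], [0.16, 0, 0]],
    [[0, -0.04, 0.024], [0.16, 0, 0]],
    [[0, -0.04, 0.024], [0.16, 0, 0]],
    [[0, -0.04, 0.024], [0.16, 0, 0]],
    [[0, -0.04, 0.024], [0.16, 0, 0]],
  ],
)

```text
t: 11.3
ee_pos: [544.8, -109.8, 148.7]
tool_rot: [2.236, 2.206, 0.002]
contact_force: [-0.9, 0.0, -0.9]
grip_width: 16.9
grasp_force: 108.8
```

Call:
apply_moves(
  rows=[
    [[0, 0, 0.1], [0, 0, 0]],
    [[0, 0, 0.1], [0, 0, 0]],
    [[0, 0, 0.3], [0, 0, 0]],
    [[0, 0, 0.4], [0, 0, 0]],
    [[0, 0, 0.3], [0, 0, 0]],
  ],
)

```text
t: 11.92
ee_pos: [544.7, -108.6, 209.1]
tool_rot: [2.234, 2.206, 0.001]
contact_force: [-0.2, -0.6, -1.0]
grip_width: 17.3
grasp_force: 108.8
```

```bash
cat >> h.py <<'E'
def rack(cam="top"):
    p,d,m=grab(cam);W=cloud(d,m);x,y,z=W[...,0],W[...,1],W[...,2]
    r=(x>450)&(x<740)&(y>20)&(y<320)&(z>6)&(z<20)&(p.max(-1).astype(int)-p.min(-1)<45)
    o=rect(W,r,"rackbase "+cam)
    return W,p
E
python3 - <<'E'
from h import *
st();rack();rack("scene")
E
```

```text
t 11.93 pos [ 544.7 -108.6  209.1] tilt about x,y deg [-0.04 -0.11] yaw -0.7 F [-0.2 -0.6 -1. ] M [0.02 0.   0.02] grip 17.3
rackbase top [198. 211.] ctr [588.6 183.1] size [188.8 199.9] ang 7.79 z [ 7.6 11.3 15.1] mean [586.8 179.4  11.3] 3577
rackbase scene [303. 154.] ctr [500.8 259. ] size [13.5 36.5] ang 61.91 z [10.7 13.1 18.8] mean [502.1 258.1  13.7] 27
rackbase scene [288. 163.] ctr [503.  190.4] size [32.  75.2] ang 22.58 z [ 9.7 13.2 16.2] mean [506.4 183.9  13. ] 60
rackbase scene [302. 184.] ctr [590.2 181.4] size [191.3 203.4] ang 7.62 z [ 8.8 12.8 17. ] mean [609.7 166.   12.8] 1482
rackbase scene [324. 170.] ctr [603.8 272.5] size [15.9 41.5] ang 57.6 z [ 9.3 12.1 16.2] mean [603.7 272.5  12.4] 29
```

Call:
apply_moves(
  rows=[
    [[0, 0.95, 0], [0, 0, 0.17]],
    [[0, 0.95, 0], [0, 0, 0.17]],
    [[0, 0.95, 0], [0, 0, 0.17]],
    [[0, 0.95, 0], [0, 0, 0.17]],
    [[0, 0.95, 0], [0, 0, 0.17]],
  ],
)

```text
t: 12.65
ee_pos: [543.6, 130.3, 206.5]
tool_rot: [-2.064, -2.367, 0.001]
contact_force: [0.4, 0.3, 0.4]
grip_width: 16.8
grasp_force: 108.9
```

Call:
apply_moves(
  rows=[
    [[0, 0, -0.2], [0, 0, 0]],
    [[0, 0, -0.2], [0, 0, 0]],
    [[0, 0, 0], [0, 0, 0]],
  ],
)

```text
t: 13.02
ee_pos: [543.0, 127.5, 185.2]
tool_rot: [-2.066, -2.363, 0.005]
contact_force: [0.9, 0.2, -0.4]
grip_width: 17.1
grasp_force: 108.9
```

Run:
```python
from h import *
st()
p,d,m=grab("wrist");save("g",p)
W=cloud(d,m);x,y,z=W[...,0],W[...,1],W[...,2]
rect(W,(x>480)&(y>50)&(z>50)&(z<66),"clip")
```

```text
t 13.03 pos [543.  127.5 185.2] tilt about x,y deg [-0.04  0.22] yaw 7.67 F [ 0.9  0.2 -0.4] M [-0.   -0.04  0.  ] grip 17.1
clip [285.  54.] ctr [555.1 223.9] size [ 8.1 29.7] ang 7.8 z [50.9 59.3 62.7] mean [555.1 224.   58.1] 555
clip [369.  53.] ctr [613.4 232.1] size [ 7.8 30.2] ang 7.64 z [54.  61.8 62.9] mean [612.  232.5  61. ] 247
clip [227.  55.] ctr [514.7 218.2] size [ 7.7 29.7] ang 7.01 z [51.2 59.8 62.8] mean [514.8 218.3  58.4] 532
clip [427.  54.] ctr [653.8 237.8] size [ 9.  29.8] ang 6.48 z [51.  58.  62.6] mean [653.6 238.   57.4] 814
clip [256. 119.] ctr [541.4 176.8] size [23.3  8.4] ang 7.72 z [50.5 54.2 55.5] mean [541.4 176.9  53.7] 365
clip [389. 119.] ctr [640.3 190.5] size [24.1  8.4] ang 7.98 z [50.3 54.1 55.8] mean [639.8 190.6  53.7] 354
clip [284. 175.] ctr [568.1 134.9] size [ 6.8 30. ] ang 9.42 z [54.3 61.3 62.8] mean [568.3 138.   60.3] 249
clip [358. 178.] ctr [626.3 143.1] size [ 7.4 30.1] ang 8.09 z [53.7 61.6 62.7] mean [624.6 143.9  60.7] 192
clip [410. 177.] ctr [666.4 148.6] size [ 8.9 30.7] ang 9.45 z [51.  57.8 62.4] mean [665.9 149.   57.4] 630
clip [377. 227.] ctr [652.5 103.3] size [25.   5.8] ang 7.82 z [50.4 53.8 55.7] mean [652.4 103.3  53.5] 225
clip [502. 291.] ctr [777.   61.9] size [19.5 23.7] ang 0.12 z [51.  57.3 58.9] mean [776.5  59.4  56.1] 465
```

View pics/g.png

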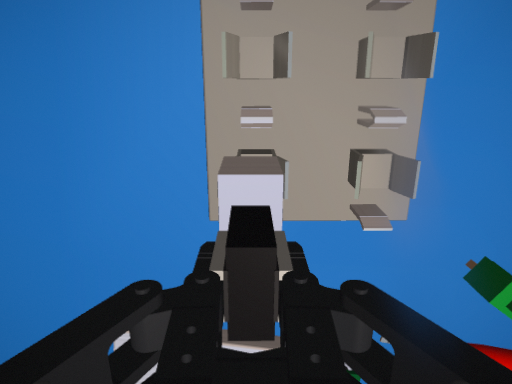

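Wrist view: module B hangs over the near-right slot; its far neighbours' clips at (256,55), (390,55), (384,175) give the rack's place. Correct sideways by about 4 mm and lower.

Call:
apply_moves(
  rows=[
    [[0.08, 0.086, -0.2], [0, 0, 0.02]],
    [[0, 0, -0.2], [0, 0, 0]],
    [[0, 0, -0.2], [0, 0, 0]],
    [[0, 0, 0], [0, 0, 0]],
  ],
)

```text
t: 13.58
ee_pos: [547.0, 132.8, 155.5]
tool_rot: [-2.061, -2.368, 0.004]
contact_force: [0.2, 0.1, -1.8]
grip_width: 17.1
grasp_force: 108.9
```

Run:
```python
from h import *
st()
```

```text
t 13.57 pos [547.  132.8 155.5] tilt about x,y deg [-0.02  0.18] yaw 7.95 F [ 0.2  0.1 -1.8] M [-0.02 -0.03  0.02] grip 17.1
```

Call:
apply_moves(
  rows=[
    [[0, -0.02, -0.2], [0, 0, 0]],
    [[0, 0, -0.2], [0, 0, 0]],
    [[0, 0, -0.2], [0, 0, 0]],
    [[0, 0, -0.1], [0, 0, 0]],
    [[0, 0, 0], [0, 0, 0]],
  ],
)

```text
t: 14.2
ee_pos: [547.7, 132.0, 121.4]
tool_rot: [-2.061, -2.37, 0.001]
contact_force: [-0.1, 0.5, -0.7]
grip_width: 17.0
grasp_force: 108.9
```

Call:
apply_moves(
  rows=[
    [[0, 0, -0.1], [0, 0, 0]],
    [[0, 0, -0.1], [0, 0, 0]],
    [[0, 0, -0.1], [0, 0, 0]],
    [[0, 0, 0], [0, 0, 0]],
  ],
)

```text
t: 14.7
ee_pos: [547.7, 132.0, 106.8]
tool_rot: [-2.061, -2.37, 0.001]
contact_force: [-1.8, -0.4, 1.3]
grip_width: 16.9
grasp_force: 109.2
```

Call:
apply_moves(
  rows=[
    [[0, 0, -0.06], [0, 0, 0]],
    [[0, 0, -0.06], [0, 0, 0]],
    [[0, 0, 0], [0, 0, 0]],
  ],
)

```text
t: 15.08
ee_pos: [548.5, 132.1, 101.5]
tool_rot: [2.062, 2.37, 0.001]
contact_force: [-3.3, -0.9, 4.1]
grip_width: 16.3
grasp_force: 109.7
```

Call:
apply_moves(
  rows=[
    [[0, 0, -0.04], [0, 0, 0]],
    [[0, 0, 0], [0, 0, 0]],
  ],
)

```text
t: 15.32
ee_pos: [548.4, 132.1, 99.2]
tool_rot: [2.062, 2.37, 0.001]
contact_force: [-1.7, 0.3, 5.3]
grip_width: 16.6
grasp_force: 109.7
```

Call:
apply_moves(
  rows=[
    [[0, 0, -0.04], [0, 0, 0]],
    [[0, 0, 0], [0, 0, 0]],
  ],
)

```text
t: 15.58
ee_pos: [548.6, 132.1, 98.3]
tool_rot: [2.061, 2.37, 0.001]
contact_force: [-4.1, -1.1, 10.8]
grip_width: 16.8
grasp_force: 110.7
```

Call:
apply_moves(
  rows=[
    [[0, 0, -0.03], [0, 0, 0]],
    [[0, 0, 0], [0, 0, 0]],
  ],
)

```text
t: 15.82
ee_pos: [548.7, 132.1, 98.3]
tool_rot: [2.061, 2.37, 0.001]
contact_force: [-7.9, -1.7, 17.4]
grip_width: 16.8
grasp_force: 111.8
```

Call:
apply_moves(
  rows=[
    [[0, 0, -0.02], [0, 0, 0]],
    [[0, 0, 0], [0, 0, 0]],
  ],
)

```text
t: 16.08
ee_pos: [548.7, 132.1, 98.3]
tool_rot: [2.061, 2.37, 0.0]
contact_force: [-9.6, -1.9, 22.9]
grip_width: 16.7
grasp_force: 112.4
```

Call:
apply_moves(
  rows=[
    [[0, 0, 0], [0, 0, 0]],
    [[0, 0, 0], [0, 0, 0]],
    [[0, 0, 0], [0, 0, 0]],
    [[0, 0, 0.3], [0, 0, 0]],
    [[0, 0, 0.5], [0, 0, 0]],
  ],
  grip=50,
)

```text
t: 16.7
ee_pos: [547.4, 131.9, 134.5]
tool_rot: [-2.061, -2.369, 0.003]
contact_force: [0.6, -0.2, 0.0]
grip_width: 42.6
grasp_force: 0.0
```

Call:
apply_moves(
  rows=[
    [[0, 0, 0.5], [0, 0, 0]],
    [[0, 0, 0.5], [0, 0, 0]],
    [[0, -0.9, 0], [0, 0, -0.17]],
    [[0, -0.9, 0], [0, 0, -0.17]],
    [[0, -0.9, 0], [0, 0, -0.17]],
  ],
)

```text
t: 17.32
ee_pos: [548.6, -4.2, 185.8]
tool_rot: [2.164, 2.275, 0.002]
contact_force: [0.3, 0.2, -0.4]
grip_width: 42.5
grasp_force: 0.0
```

Call:
apply_moves(
  rows=[
    [[0, -0.9, 0], [0, 0, -0.17]],
    [[0, -0.9, 0], [0, 0, -0.17]],
    [[-0.05, -0.9, 0], [0, 0, 0]],
    [[-0.05, -0.9, 0], [0, 0, 0]],
    [[0, 0, 0], [0, 0, 0]],
  ],
)

```text
t: 17.95
ee_pos: [543.4, -186.3, 185.7]
tool_rot: [2.235, 2.204, 0.0]
contact_force: [-0.3, -0.1, 0.4]
grip_width: 42.6
grasp_force: 0.0
```

Run:
```python
from h import *
st()
p,d,m=grab("top");save("i",cv2.resize(p[160:290,140:380],None,fx=3,fy=3))
W=cloud(d,m);x,y,z=W[...,0],W[...,1],W[...,2]
rect(W,(x>450)&(x<700)&(y>50)&(y<300)&(z>90)&(z<140),"racked handle")
rect(W,(x>450)&(x<700)&(y>50)&(y<300)&(z>66)&(z<82),"racked body")
rect(W,(x>450)&(x<740)&(y>20)&(y<320)&(z>6)&(z<20),"rack")
p,d,m=grab("wrist")
W=cloud(d,m);x,y,z=W[...,0],W[...,1],W[...,2]
t=(x>400)&(x<700)&(y>-260)&(y<-80)
rect(W,t&(z>135)&(z<150)&(p.max(-1)<70),"handle")
rect(W,t&(z>98)&(z<106),"body")
st()
```

```text
t 17.95 pos [ 543.4 -186.3  185.7] tilt about x,y deg [-0.09 -0.1 ] yaw -0.8 F [-0.3 -0.1  0.4] M [-0.01  0.   -0.04] grip 42.6
racked handle [211. 224.] ctr [546.7 131.4] size [18.3 40.3] ang 8.35 z [101.9 114.9 118.1] mean [546.5 130.6 113.9] 125
racked body [214. 225.] ctr [546.3 131.7] size [31.2 70.7] ang 7.71 z [69.1 73.1 76.5] mean [545.1 129.   73.1] 186
rack [198. 210.] ctr [588.6 183.3] size [191.2 202.6] ang 8.03 z [ 7.8 11.3 14.9] mean [588.8 182.   11.3] 3490
handle [454.  81.] ctr [ 644.2 -109.9] size [39.6 19.7] ang 89.16 z [137.3 143.9 145.1] mean [ 642.3 -109.2  143.2] 3983
handle [249. 249.] ctr [ 543.3 -198.2] size [40.3 17.2] ang 89.28 z [140.3 144.  145. ] mean [ 543.4 -196.1  143.7] 2233
body [407.  86.] ctr [ 643.8 -112.2] size [64.4 31.6] ang 89.85 z [ 99.9 102.1 103.9] mean [ 638.3 -112.2  102.1] 2942
body [165. 154.] ctr [ 490.5 -152.5] size [23.9 23.8] ang 82.66 z [ 98.9 103.2 105.8] mean [ 491.6 -151.4  102.9] 900
body [249. 203.] ctr [ 543.1 -198.7] size [71.1 30.9] ang 89.42 z [100.9 102.1 103.3] mean [ 543.5 -185.2  102.1] 2087
t 18.05 pos [ 543.2 -183.2  185.1] tilt about x,y deg [ 0.02 -0.04] yaw -0.61 F [0.1 0.8 0.3] M [-0.   -0.04 -0.02] grip 43.1
```

View pics/i.png

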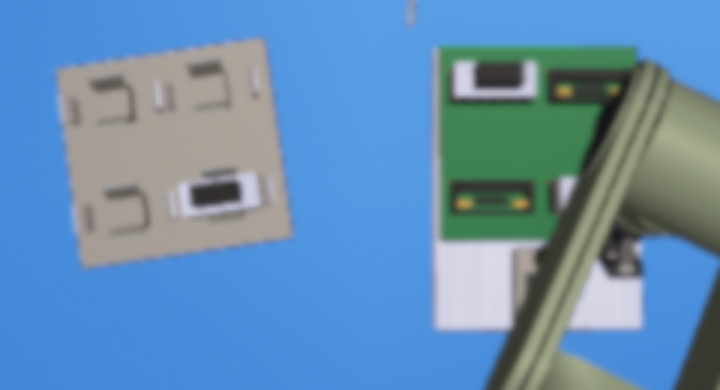

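B stands home in the rack at crop (218,192), and module C's handle is at y ≈ -198. Pinch C and rock it the same way.

Call:
apply_moves(
  rows=[
    [[0, -0.3, -0.3], [0, 0, 0]],
    [[0, 0, -0.3], [0, 0, 0]],
    [[0, 0, -0.3], [0, 0, 0]],
    [[0, 0, -0.28], [0, 0, 0]],
    [[0, 0, 0], [0, 0, 0]],
  ],
)

```text
t: 18.68
ee_pos: [541.9, -197.0, 123.4]
tool_rot: [-2.229, -2.209, 0.002]
contact_force: [0.4, -0.5, -0.1]
grip_width: 42.7
grasp_force: 0.0
```

Call:
apply_moves(
  rows=[
    [[0, 0, 0], [0, 0, 0]],
    [[0, 0, 0], [0, 0, 0]],
    [[0, 0, 0], [0, 0, 0]],
    [[0, 0, 0], [0, 0, 0]],
  ],
  grip=0,
)

```text
t: 19.18
ee_pos: [542.7, -198.1, 126.4]
tool_rot: [-2.232, -2.211, 0.001]
contact_force: [-4.6, 1.2, 6.2]
grip_width: 16.7
grasp_force: 107.8
```

Run:
```python
from h import *
st()
```

```text
t 19.18 pos [ 542.7 -198.1  126.4] tilt about x,y deg [-0.01  0.05] yaw -0.54 F [-4.6  1.2  6.2] M [ 0.05  0.99 -0.12] grip 16.7
```

Call:
apply_moves(
  rows=[
    [[0, -0.05, 0.022], [0.2, 0, 0]],
    [[0, -0.05, 0.022], [0.2, 0, 0]],
    [[0, -0.05, 0.022], [0.2, 0, 0]],
    [[0, -0.05, 0.022], [0.2, 0, 0]],
    [[0, 0, 0], [0, 0, 0]],
  ],
)

```text
t: 19.8
ee_pos: [542.7, -207.7, 130.5]
tool_rot: [-2.157, -2.135, -0.152]
contact_force: [-4.9, 3.5, 6.9]
grip_width: 16.9
grasp_force: 107.9
```

Call:
apply_moves(
  rows=[
    [[0, 0.08, 0.016], [-0.32, 0, 0]],
    [[0, 0.08, 0.016], [-0.32, 0, 0]],
    [[0, 0.08, 0.016], [-0.32, 0, 0]],
    [[0, 0.08, 0.016], [-0.32, 0, 0]],
    [[0, 0.08, 0.016], [-0.32, 0, 0]],
  ],
)

```text
t: 20.42
ee_pos: [542.7, -187.7, 132.4]
tool_rot: [2.16, 2.139, -0.15]
contact_force: [-0.2, -2.0, -7.4]
grip_width: 16.8
grasp_force: 107.2
```

Run:
```python
from h import *
st();modtilt(542.5,-198)
```

```text
t 20.43 pos [ 542.7 -187.7  132.4] tilt about x,y deg [-7.94  0.05] yaw -0.58 F [-0.2 -2.  -7.4] M [ 0.3   0.05 -0.02] grip 16.8
[(np.int64(-30), 115.4, 25), (np.int64(-20), 117.0, 28), (np.int64(-10), 311.2, 10), (np.int64(0), 476.6, 24), (np.int64(10), 484.2, 24), (np.int64(20), 486.1, 42), (np.int64(30), 468.3, 51), (np.int64(40), 466.2, 33)]
plate 41.0 408
```

Same as B. Continue.

Call:
apply_moves(
  rows=[
    [[0, -0.08, 0.016], [0.32, 0, 0]],
    [[0, -0.08, 0.016], [0.32, 0, 0]],
    [[0, -0.08, 0.016], [0.32, 0, 0]],
    [[0, -0.08, 0.016], [0.32, 0, 0]],
    [[0, -0.08, 0.016], [0.32, 0, 0]],
  ],
)

```text
t: 21.1
ee_pos: [542.7, -207.9, 136.4]
tool_rot: [-2.157, -2.136, -0.153]
contact_force: [-0.4, 1.5, -6.6]
grip_width: 17.0
grasp_force: 107.3
```

Call:
apply_moves(
  rows=[
    [[0, 0.08, 0.016], [-0.32, 0, 0]],
    [[0, 0.08, 0.016], [-0.32, 0, 0]],
    [[0, 0.08, 0.016], [-0.32, 0, 0]],
    [[0, 0.08, 0.016], [-0.32, 0, 0]],
    [[0, 0.08, 0.016], [-0.32, 0, 0]],
  ],
)

```text
t: 21.72
ee_pos: [542.8, -187.4, 140.6]
tool_rot: [2.161, 2.139, -0.148]
contact_force: [-0.2, 0.7, -6.1]
grip_width: 17.0
grasp_force: 107.9
```

Call:
apply_moves(
  rows=[
    [[0, -0.04, 0.024], [0.16, 0, 0]],
    [[0, -0.04, 0.024], [0.16, 0, 0]],
    [[0, -0.04, 0.024], [0.16, 0, 0]],
    [[0, -0.04, 0.024], [0.16, 0, 0]],
    [[0, -0.04, 0.024], [0.16, 0, 0]],
  ],
)

```text
t: 22.35
ee_pos: [544.3, -199.7, 150.1]
tool_rot: [2.231, 2.209, 0.002]
contact_force: [-0.6, -0.1, -0.8]
grip_width: 17.2
grasp_force: 108.8
```

Run:
```python
from h import *
st();modtilt(542.5,-198)
```

```text
t 22.35 pos [ 544.3 -199.7  150.1] tilt about x,y deg [-0.04 -0.17] yaw -0.57 F [-0.6 -0.1 -0.8] M [-0.03 -0.01  0.  ] grip 17.2
[(np.int64(-40), 483.5, 47), (np.int64(-30), 484.0, 73), (np.int64(-20), 485.0, 55), (np.int64(-10), 485.1, 50), (np.int64(0), 484.6, 47), (np.int64(10), 485.7, 36), (np.int64(20), 485.6, 27), (np.int64(30), 127.6, 10)]
plate 41.15 402
```

Call:
apply_moves(
  rows=[
    [[0, 0, 0.2], [0, 0, 0]],
    [[0, 0, 0.4], [0, 0, 0]],
    [[0, 0, 0.5], [0, 0, 0]],
    [[0, 0, 0.1], [0, 0, 0]],
  ],
)

```text
t: 22.9
ee_pos: [544.8, -198.7, 211.5]
tool_rot: [2.227, 2.207, 0.003]
contact_force: [-0.6, -0.0, -0.5]
grip_width: 16.8
grasp_force: 108.8
```

Call:
apply_moves(
  rows=[
    [[-0.018, 0.84, 0], [0, 0, 0.085]],
    [[-0.018, 0.84, 0], [0, 0, 0.085]],
    [[-0.018, 0.84, 0], [0, 0, 0.085]],
    [[-0.018, 0.84, 0], [0, 0, 0.085]],
    [[-0.018, 0.84, 0], [0, 0, 0.085]],
  ],
)

```text
t: 23.52
ee_pos: [538.1, 13.5, 207.7]
tool_rot: [-2.147, -2.293, 0.0]
contact_force: [0.3, -0.6, -0.7]
grip_width: 16.7
grasp_force: 108.9
```

Call:
apply_moves(
  rows=[
    [[-0.018, 0.84, 0], [0, 0, 0.085]],
    [[-0.018, 0.84, 0], [0, 0, 0.085]],
    [[-0.018, 0.84, 0], [0, 0, 0.085]],
    [[-0.018, 0.84, 0], [0, 0, 0.085]],
    [[-0.018, 0.84, 0], [0, 0, 0.085]],
  ],
)

```text
t: 24.15
ee_pos: [533.6, 223.4, 207.7]
tool_rot: [-2.061, -2.371, 0.001]
contact_force: [-0.2, 0.5, -1.1]
grip_width: 16.8
grasp_force: 108.8
```

Call:
apply_moves(
  rows=[
    [[0, 0, -0.2], [0, 0, 0]],
    [[0, 0, -0.2], [0, 0, 0]],
    [[0, 0, 0], [0, 0, 0]],
  ],
)

```text
t: 24.52
ee_pos: [533.0, 220.6, 186.0]
tool_rot: [-2.062, -2.367, 0.005]
contact_force: [0.4, -0.8, -1.7]
grip_width: 16.7
grasp_force: 108.9
```

Run:
```python
from h import *
st()
p,d,m=grab("wrist");save("j",p)
W=cloud(d,m);x,y,z=W[...,0],W[...,1],W[...,2]
rect(W,(x>450)&(x<700)&(y>50)&(z>50)&(z<66),"clip")
st()
rack()
```

```text
t 24.52 pos [533.  220.6 186. ] tilt about x,y deg [-0.08  0.22] yaw 7.89 F [ 0.4 -0.8 -1.7] M [-0.1   0.03 -0.01] grip 16.7
clip [252. 126.] ctr [529.2 263.6] size [23.5  4.5] ang 7.94 z [51.5 54.3 55.6] mean [529.  264.   54.1] 166
clip [384. 126.] ctr [628.  277.6] size [23.9  4.4] ang 8.09 z [50.6 54.2 55.6] mean [627.5 277.9  53.9] 176
clip [282. 170.] ctr [557.2 233.1] size [ 3.7 13.5] ang 22.15 z [56.6 61.3 62.8] mean [556.  235.4  60.8] 55
clip [354. 182.] ctr [613.8 232.3] size [ 7.3 30. ] ang 6.73 z [52.6 61.6 63. ] mean [612.4 233.3  60.6] 198
clip [405. 182.] ctr [653.9 237.7] size [ 8.4 30.6] ang 8.27 z [50.7 58.1 62.5] mean [653.5 238.4  57.5] 596
clip [283. 194.] ctr [559.8 215.9] size [ 0.2 12.1] ang 9.7 z [60.2 61.4 62.5] mean [559.8 215.9  61.4] 16
clip [372. 232.] ctr [640.5 191.3] size [25.1  8.4] ang 12.19 z [50.3 54.1 55.6] mean [639.9 191.6  53.6] 296
clip [345. 272.] ctr [625.4 151. ] size [ 7.1 14.7] ang 10.72 z [51.4 61.1 62.7] mean [624.1 153.9  59.1] 77
clip [391. 280.] ctr [666.3 149.9] size [ 8.  27.9] ang 8.53 z [51.1 57.9 62.5] mean [665.7 150.9  57.4] 418
t 24.57 pos [533.6 220.8 186.9] tilt about x,y deg [-0.04  0.13] yaw 7.87 F [ 0.3 -0.2 -1.5] M [-0.02 -0.04 -0.01] grip 16.8
rackbase top [201. 208.] ctr [588.8 182.8] size [188.9 199. ] ang 7.9 z [ 7.7 11.4 14.9] mean [594.2 171.6  11.4] 3008
```

View pics/j.png

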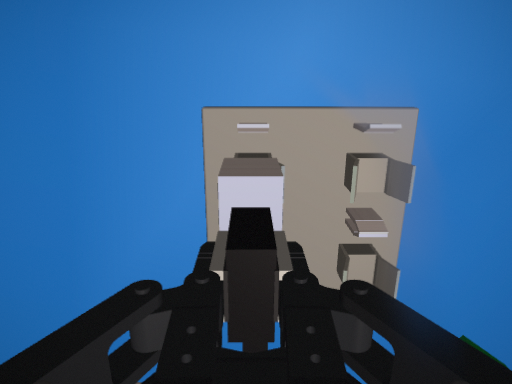

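Rack unmoved; C hangs over the near-left slot (guide at (252,126)). Lower it.

Call:
apply_moves(
  rows=[
    [[0.035, 0.01, -0.2], [0, 0, 0]],
    [[0, 0, -0.2], [0, 0, 0]],
    [[0, 0, -0.2], [0, 0, 0]],
    [[0, 0, 0], [0, 0, 0]],
  ],
)

```text
t: 25.12
ee_pos: [534.8, 222.2, 156.3]
tool_rot: [-2.061, -2.369, 0.004]
contact_force: [-0.6, -1.0, -0.6]
grip_width: 16.6
grasp_force: 108.9
```

Call:
apply_moves(
  rows=[
    [[0, 0, -0.2], [0, 0, 0]],
    [[0, 0, -0.2], [0, 0, 0]],
    [[0, 0, -0.2], [0, 0, 0]],
    [[0, 0, -0.1], [0, 0, 0]],
    [[0, 0, 0], [0, 0, 0]],
  ],
)

```text
t: 25.75
ee_pos: [535.5, 222.4, 122.3]
tool_rot: [-2.061, -2.37, 0.002]
contact_force: [-0.3, 0.2, -1.7]
grip_width: 16.8
grasp_force: 108.9
```

Call:
apply_moves(
  rows=[
    [[0, 0, -0.1], [0, 0, 0]],
    [[0, 0, -0.1], [0, 0, 0]],
    [[0, 0, -0.1], [0, 0, 0]],
    [[0, 0, 0], [0, 0, 0]],
  ],
)

```text
t: 26.25
ee_pos: [535.1, 222.4, 107.5]
tool_rot: [-2.061, -2.369, 0.002]
contact_force: [-3.4, 0.2, 0.5]
grip_width: 16.8
grasp_force: 108.9
```

Call:
apply_moves(
  rows=[
    [[0, 0, -0.06], [0, 0, 0]],
    [[0, 0, -0.06], [0, 0, 0]],
    [[0, 0, 0], [0, 0, 0]],
  ],
)

```text
t: 26.62
ee_pos: [536.1, 222.7, 102.4]
tool_rot: [2.062, 2.37, 0.001]
contact_force: [-3.2, -0.5, 3.6]
grip_width: 16.5
grasp_force: 109.9
```

Call:
apply_moves(
  rows=[
    [[0, 0, -0.06], [0, 0, 0]],
    [[0, 0, 0], [0, 0, 0]],
  ],
)

```text
t: 26.88
ee_pos: [536.1, 222.6, 98.9]
tool_rot: [2.062, 2.37, 0.001]
contact_force: [-2.4, 0.1, 1.9]
grip_width: 16.6
grasp_force: 109.8
```

Call:
apply_moves(
  rows=[
    [[0, 0, -0.05], [0, 0, 0]],
    [[0, 0, 0], [0, 0, 0]],
  ],
)

```text
t: 27.12
ee_pos: [536.3, 222.6, 98.5]
tool_rot: [2.062, 2.37, 0.0]
contact_force: [-6.8, -0.7, 13.5]
grip_width: 17.1
grasp_force: 111.4
```

Call:
apply_moves(
  rows=[
    [[0, 0, -0.04], [0, 0, 0]],
    [[0, 0, 0], [0, 0, 0]],
  ],
)

```text
t: 27.38
ee_pos: [536.4, 222.7, 98.4]
tool_rot: [2.061, 2.37, 0.0]
contact_force: [-11.7, -2.8, 23.1]
grip_width: 16.6
grasp_force: 112.8
```

Call:
apply_moves(
  rows=[
    [[0, 0, 0], [0, 0, 0]],
    [[0, 0, 0], [0, 0, 0]],
    [[0, 0, 0], [0, 0, 0]],
    [[0, 0, 0.3], [0, 0, 0]],
    [[0, 0, 0.5], [0, 0, 0]],
  ],
  grip=50,
)

```text
t: 28.0
ee_pos: [535.3, 222.3, 134.4]
tool_rot: [-2.061, -2.369, 0.003]
contact_force: [0.4, -0.2, 0.1]
grip_width: 42.5
grasp_force: 0.0
```

Call:
apply_moves(
  rows=[
    [[0, 0, 0.5], [0, 0, 0]],
    [[0, 0, 0.5], [0, 0, 0]],
    [[0.27, -0.8, 0], [0, 0, -0.106]],
    [[0.27, -0.8, 0], [0, 0, -0.106]],
    [[0.27, -0.8, 0], [0, 0, -0.106]],
  ],
)

```text
t: 28.62
ee_pos: [577.2, 101.5, 185.8]
tool_rot: [2.126, 2.311, 0.002]
contact_force: [0.4, -1.1, -0.4]
grip_width: 42.4
grasp_force: 0.0
```

Call:
apply_moves(
  rows=[
    [[0.27, -0.8, 0], [0, 0, -0.106]],
    [[0.27, -0.8, 0], [0, 0, -0.106]],
    [[0.27, -0.8, 0], [0, 0, -0.106]],
    [[0.27, -0.8, 0], [0, 0, -0.106]],
    [[0.27, -0.8, 0], [0, 0, -0.106]],
  ],
)

```text
t: 29.25
ee_pos: [644.6, -99.0, 185.6]
tool_rot: [2.231, 2.21, 0.001]
contact_force: [-0.2, -0.1, 0.2]
grip_width: 42.8
grasp_force: 0.0
```

Run:
```python
from h import *
st()
p,d,m=grab("wrist")
W=cloud(d,m);x,y,z=W[...,0],W[...,1],W[...,2]
t=(x>400)&(x<700)&(y>-260)&(y<-60)
rect(W,t&(z>135)&(z<150)&(p.max(-1)<70),"handle")
rect(W,t&(z>98)&(z<106),"body")
st()
p,d,m=grab("top");W=cloud(d,m);x,y,z=W[...,0],W[...,1],W[...,2]
rect(W,(x>450)&(x<700)&(y>50)&(y<300)&(z>66)&(z<82),"racked body")
rect(W,(x>450)&(x<740)&(y>20)&(y<320)&(z>6)&(z<20),"rack")
```

```text
t 29.25 pos [644.6 -99.  185.6] tilt about x,y deg [-0.02 -0.08] yaw -0.56 F [-0.2 -0.1  0.2] M [-0.01 -0.01 -0.03] grip 42.8
handle [248. 244.] ctr [ 644.2 -110. ] size [41.4 18. ] ang 89.64 z [140.6 144.  145. ] mean [ 644.5 -108.1  143.7] 2316
body [249. 199.] ctr [ 644.5 -110. ] size [71.  30.7] ang 89.55 z [100.9 102.1 103.3] mean [644.6 -96.6 102.1] 2112
body [ 36. 272.] ctr [ 492.5 -152.2] size [22.2 24.1] ang 6.8 z [ 98.5 102.8 105.7] mean [ 494.1 -149.7  102.5] 683
t 29.3 pos [ 646.2 -104.9  185.8] tilt about x,y deg [-0.31 -0.23] yaw -0.81 F [ 1.1 -2.2  0.1] M [-0.14 -0.04 -0.01] grip 42.6
racked body [214. 225.] ctr [546.2 131.6] size [31.1 70.6] ang 7.63 z [69.3 73.3 77.2] mean [545.1 129.   73.2] 182
racked body [181. 230.] ctr [533.6 222. ] size [31.3 72.1] ang 8.02 z [69.2 73.4 77.6] mean [532.3 217.   73.5] 176
rack [199. 209.] ctr [588.4 183.2] size [191.3 202.2] ang 7.87 z [ 7.7 11.2 14.9] mean [591.9 178.8  11.2] 3302
```

Call:
apply_moves(
  rows=[
    [[0, 0, 0], [0, 0, 0]],
    [[0, 0, 0], [0, 0, 0]],
  ],
)

```text
t: 29.6
ee_pos: [643.6, -96.3, 184.7]
tool_rot: [-2.23, -2.213, -0.0]
contact_force: [0.1, 0.4, 0.3]
grip_width: 43.0
grasp_force: 0.0
```

Call:
apply_moves(
  rows=[
    [[0.015, -0.28, -0.3], [0, 0, 0]],
    [[0, 0, -0.3], [0, 0, 0]],
    [[0, 0, -0.3], [0, 0, 0]],
    [[0, 0, -0.26], [0, 0, 0]],
    [[0, 0, 0], [0, 0, 0]],
  ],
)

```text
t: 30.22
ee_pos: [643.3, -110.9, 124.2]
tool_rot: [-2.229, -2.209, 0.003]
contact_force: [-0.1, -0.0, -0.5]
grip_width: 42.9
grasp_force: 0.0
```

Call:
apply_moves(
  rows=[
    [[0, 0, 0], [0, 0, 0]],
    [[0, 0, 0], [0, 0, 0]],
    [[0, 0, 0], [0, 0, 0]],
    [[0, 0, 0], [0, 0, 0]],
  ],
  grip=0,
)

```text
t: 30.72
ee_pos: [644.0, -111.5, 127.5]
tool_rot: [-2.231, -2.21, 0.002]
contact_force: [-5.7, 0.4, 5.3]
grip_width: 16.2
grasp_force: 107.9
```

Run:
```python
from h import *
st()
```

```text
t 30.73 pos [ 644.  -111.5  127.5] tilt about x,y deg [-0.    0.09] yaw -0.53 F [-5.7  0.4  5.3] M [ 0.11  0.99 -0.11] grip 16.2
```

Call:
apply_moves(
  rows=[
    [[0, -0.05, 0.022], [0.2, 0, 0]],
    [[0, -0.05, 0.022], [0.2, 0, 0]],
    [[0, -0.05, 0.022], [0.2, 0, 0]],
    [[0, -0.05, 0.022], [0.2, 0, 0]],
    [[0, 0, 0], [0, 0, 0]],
  ],
)

```text
t: 31.35
ee_pos: [644.0, -121.2, 131.4]
tool_rot: [-2.157, -2.136, -0.151]
contact_force: [-3.9, 2.2, 3.5]
grip_width: 16.6
grasp_force: 107.8
```

Call:
apply_moves(
  rows=[
    [[0, 0.08, 0.016], [-0.32, 0, 0]],
    [[0, 0.08, 0.016], [-0.32, 0, 0]],
    [[0, 0.08, 0.016], [-0.32, 0, 0]],
    [[0, 0.08, 0.016], [-0.32, 0, 0]],
    [[0, 0.08, 0.016], [-0.32, 0, 0]],
  ],
)

```text
t: 31.98
ee_pos: [643.9, -101.2, 133.2]
tool_rot: [2.16, 2.139, -0.151]
contact_force: [0.1, -0.6, -5.5]
grip_width: 16.4
grasp_force: 107.2
```

Run:
```python
from h import *
st();modtilt(644,-110)
```

```text
t 31.98 pos [ 643.9 -101.2  133.2] tilt about x,y deg [-7.95  0.09] yaw -0.55 F [ 0.1 -0.6 -5.5] M [ 0.4   0.16 -0.01] grip 16.4
[(np.int64(-30), 115.6, 17), (np.int64(-20), 113.3, 30), (np.int64(-10), 114.7, 11), (np.int64(0), 345.1, 9), (np.int64(20), 469.2, 18), (np.int64(30), 417.7, 14)]
plate 41.14 423
```

Call:
apply_moves(
  rows=[
    [[0, -0.08, 0.016], [0.32, 0, 0]],
    [[0, -0.08, 0.016], [0.32, 0, 0]],
    [[0, -0.08, 0.016], [0.32, 0, 0]],
    [[0, -0.08, 0.016], [0.32, 0, 0]],
    [[0, -0.08, 0.016], [0.32, 0, 0]],
  ],
)

```text
t: 32.65
ee_pos: [643.8, -121.4, 137.3]
tool_rot: [-2.156, -2.136, -0.151]
contact_force: [-1.2, 1.4, -6.3]
grip_width: 16.5
grasp_force: 107.3
```

Call:
apply_moves(
  rows=[
    [[0, 0.08, 0.016], [-0.32, 0, 0]],
    [[0, 0.08, 0.016], [-0.32, 0, 0]],
    [[0, 0.08, 0.016], [-0.32, 0, 0]],
    [[0, 0.08, 0.016], [-0.32, 0, 0]],
    [[0, 0.08, 0.016], [-0.32, 0, 0]],
  ],
)

```text
t: 33.28
ee_pos: [643.9, -101.3, 141.2]
tool_rot: [2.16, 2.141, -0.151]
contact_force: [-1.9, 1.3, -5.5]
grip_width: 16.8
grasp_force: 107.5
```

Call:
apply_moves(
  rows=[
    [[0, -0.04, 0.024], [0.16, 0, 0]],
    [[0, -0.04, 0.024], [0.16, 0, 0]],
    [[0, -0.04, 0.024], [0.16, 0, 0]],
    [[0, -0.04, 0.024], [0.16, 0, 0]],
    [[0, -0.04, 0.024], [0.16, 0, 0]],
  ],
)

```text
t: 33.9
ee_pos: [646.0, -112.9, 150.8]
tool_rot: [2.23, 2.209, 0.004]
contact_force: [0.1, -0.5, -0.5]
grip_width: 16.7
grasp_force: 108.7
```

Run:
```python
from h import *
st();modtilt(644,-110);rack()
```

```text
t 33.9 pos [ 646.  -112.9  150.8] tilt about x,y deg [-0.   -0.21] yaw -0.55 F [ 0.1 -0.5 -0.5] M [0.02 0.01 0.05] grip 16.7
[(np.int64(-40), 486.2, 43), (np.int64(-30), 486.4, 73), (np.int64(-20), 487.5, 60), (np.int64(-10), 486.9, 48), (np.int64(0), 486.6, 42), (np.int64(10), 486.1, 44), (np.int64(20), 487.0, 46), (np.int64(30), 487.7, 14), (np.int64(40), 490.3, 6)]
plate 41.03 390
rackbase top [199. 209.] ctr [588.9 182.6] size [189.2 198.9] ang 7.78 z [ 7.7 11.3 14.9] mean [592.1 178.9  11.3] 3189
```

Call:
apply_moves(
  rows=[
    [[0, 0, 0.2], [0, 0, 0]],
    [[0, 0, 0.4], [0, 0, 0]],
    [[0, 0, 0.5], [0, 0, 0]],
    [[0, 0, 0.1], [0, 0, 0]],
  ],
)

```text
t: 34.5
ee_pos: [646.8, -111.7, 213.5]
tool_rot: [2.226, 2.207, 0.006]
contact_force: [-0.4, -0.6, -1.3]
grip_width: 17.0
grasp_force: 108.8
```

Call:
apply_moves(
  rows=[
    [[0, 0.85, 0], [0, 0, 0.142]],
    [[0, 0.85, 0], [0, 0, 0.142]],
    [[0, 0.85, 0], [0, 0, 0.142]],
    [[0, 0.85, 0], [0, 0, 0.142]],
    [[0, 0.85, 0], [0, 0, 0.142]],
  ],
)

```text
t: 35.12
ee_pos: [644.4, 102.6, 209.0]
tool_rot: [2.089, 2.346, -0.0]
contact_force: [-0.1, 0.2, -0.7]
grip_width: 16.7
grasp_force: 108.8
```

Call:
apply_moves(
  rows=[
    [[0, 0.85, 0], [0, 0, 0.142]],
    [[0, 0, -0.2], [0, 0, 0]],
    [[0, 0, -0.2], [0, 0, 0]],
    [[0, 0, 0], [0, 0, 0]],
    [[0, 0, 0], [0, 0, 0]],
  ],
)

```text
t: 35.75
ee_pos: [644.8, 142.4, 188.7]
tool_rot: [-2.063, -2.369, 0.001]
contact_force: [-0.2, 0.2, -2.5]
grip_width: 16.7
grasp_force: 108.8
```

Run:
```python
from h import *
st()
p,d,m=grab("wrist");save("k",p)
W=cloud(d,m);x,y,z=W[...,0],W[...,1],W[...,2]
rect(W,(x>450)&(x<700)&(y>50)&(z>50)&(z<66),"clip")
st()
rack()
```

```text
t 35.75 pos [644.8 142.4 188.7] tilt about x,y deg [-0.01  0.02] yaw 7.91 F [-0.2  0.2 -2.5] M [-0.03  0.   -0.04] grip 16.7
clip [135.  54.] ctr [551.4 224.1] size [ 2.1 69.7] ang 8.45 z [50.9 58.2 65.3] mean [551.3 224.9  58.2] 731
clip [145.  56.] ctr [558.3 224. ] size [ 7.8 30.4] ang 8.68 z [53.6 61.7 63.1] mean [559.6 224.4  60.8] 263
clip [223.  56.] ctr [613.7 232. ] size [ 7.8 29.7] ang 7.52 z [50.8 59.7 62.7] mean [613.9 232.1  58.2] 517
clip [281.  56.] ctr [654.3 237.6] size [ 7.6 29.6] ang 8.39 z [51.3 59.5 62.8] mean [654.2 237.9  58.3] 524
clip [122. 119.] ctr [541.6 176.6] size [24.9  8.6] ang 9.71 z [50.7 54.2 55.8] mean [542.2 177.   53.9] 345
clip [252. 119.] ctr [640.1 190.1] size [23.6  8.5] ang 7.86 z [50.7 54.4 55.8] mean [640.2 190.6  53.9] 340
clip [141. 168.] ctr [560.6 139.4] size [27.9 75.9] ang 30.58 z [50.7 58.1 65.3] mean [559.8 141.3  58.2] 644
clip [ 92. 162.] ctr [522.7 142.7] size [4.2 2.3] ang 39.77 z [58.4 61.3 63. ] mean [523.  142.8  60.9] 21
clip [155. 178.] ctr [570.3 135.1] size [ 7.6 30.3] ang 7.4 z [52.5 61.4 62.9] mean [571.4 136.4  60.3] 206
clip [282. 164.] ctr [668.3 160.5] size [2.4 7.9] ang 29.35 z [58.7 61.6 62.5] mean [667.5 161.4  61.1] 27
clip [135. 228.] ctr [554.5  87.6] size [23.5  4.7] ang 15.94 z [52.5 54.6 55.8] mean [555.7  88.2  54.4] 67
t 35.8 pos [645.  142.5 189.2] tilt about x,y deg [-0.   -0.03] yaw 7.92 F [ 0.5 -0.9 -1.3] M [0.03 0.   0.03] grip 16.4
rackbase top [226. 209.] ctr [595.6 104.2] size [189.6  54.4] ang 4.03 z [ 7.8 11.4 14.9] mean [590.9 102.7  11.4] 873
rackbase top [179. 208.] ctr [603.5 231.2] size [139.4 103.9] ang 8.19 z [ 7.8 11.2 15.3] mean [596.7 234.9  11.3] 1049
```

View pics/k.png

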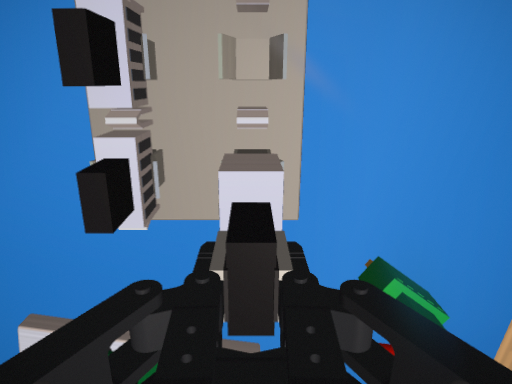

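A hangs over the far-right slot (guide at (252,119)), B and C at left home. Small correction and lower.

Call:
apply_moves(
  rows=[
    [[0.025, 0.03, -0.2], [0, 0, 0]],
    [[0, 0, -0.2], [0, 0, 0]],
    [[0, 0, -0.2], [0, 0, 0]],
    [[0, 0, 0], [0, 0, 0]],
  ],
)

```text
t: 36.35
ee_pos: [644.7, 145.0, 156.8]
tool_rot: [-2.059, -2.369, 0.004]
contact_force: [0.8, 0.4, -1.3]
grip_width: 16.5
grasp_force: 108.8
```

Call:
apply_moves(
  rows=[
    [[0, 0, -0.2], [0, 0, 0]],
    [[0, 0, -0.2], [0, 0, 0]],
    [[0, 0, -0.2], [0, 0, 0]],
    [[0, 0, -0.1], [0, 0, 0]],
    [[0, 0, 0], [0, 0, 0]],
  ],
)

```text
t: 36.98
ee_pos: [647.3, 144.4, 127.3]
tool_rot: [2.059, 2.369, 0.002]
contact_force: [-4.3, -1.2, 12.4]
grip_width: 16.8
grasp_force: 110.4
```

Call:
apply_moves(
  rows=[
    [[0, 0, -0.1], [0, 0, 0]],
    [[0, 0, -0.1], [0, 0, 0]],
    [[0, 0, -0.1], [0, 0, 0]],
    [[0, 0, 0], [0, 0, 0]],
  ],
)

```text
t: 37.48
ee_pos: [653.3, 145.3, 126.1]
tool_rot: [2.051, 2.361, 0.019]
contact_force: [-16.4, -3.0, 53.3]
grip_width: 16.5
grasp_force: 116.9
```

Call:
apply_moves(
  rows=[
    [[0, 0, -0.06], [0, 0, 0]],
    [[0, 0, -0.06], [0, 0, 0]],
    [[0, 0, 0], [0, 0, 0]],
  ],
)

```text
t: 37.85
ee_pos: [654.3, 145.6, 125.6]
tool_rot: [2.049, 2.36, 0.022]
contact_force: [-23.9, -4.0, 72.2]
grip_width: 16.6
grasp_force: 119.2
```

Resistance at the clip tops: it has landed off the slot. Back up and look.

Call:
apply_moves(
  rows=[
    [[0, 0, 0.2], [0, 0, 0]],
    [[0, 0, 0.3], [0, 0, 0]],
    [[0, 0, 0.4], [0, 0, 0]],
    [[0, 0, 0.4], [0, 0, 0]],
    [[0, 0, 0], [0, 0, 0]],
  ],
)

```text
t: 38.48
ee_pos: [647.4, 145.4, 169.9]
tool_rot: [2.059, 2.369, 0.005]
contact_force: [-0.2, 0.2, -0.8]
grip_width: 17.1
grasp_force: 108.8
```

Run:
```python
from h import *
st()
p,d,m=grab("wrist")
W=cloud(d,m);x,y,z=W[...,0],W[...,1],W[...,2]
rect(W,(x>450)&(x<700)&(y>50)&(z>50)&(z<66),"clip")
st()
q,d,m=grab("top");W=cloud(d,m);x,y,z=W[...,0],W[...,1],W[...,2]
rect(W,(x>450)&(x<700)&(y>50)&(y<300)&(z>66)&(z<82),"racked body")
s,d,m=grab("scene")
a=cv2.resize(s[120:240,230:390],None,fx=2.5,fy=2.5)
save("l",np.hstack([cv2.resize(p,(400,300)),a]))
```

```text
t 38.48 pos [647.4 145.4 169.9] tilt about x,y deg [ 0.04 -0.23] yaw 8.01 F [-0.2  0.2 -0.8] M [ 0.01 -0.04 -0.01] grip 17.1
clip [73.  3.] ctr [517.1 253.3] size [24.1  3.7] ang 8.86 z [50.3 53.3 55.6] mean [517.4 253.6  53.1] 245
clip [226.   2.] ctr [615.9 267.1] size [23.2  2.6] ang 9.65 z [50.4 53.7 55.8] mean [615.6 267.   53.5] 197
clip [100.  65.] ctr [538.1 214.9] size [ 2.7 70.3] ang 7.32 z [51.1 58.4 65.2] mean [538.  216.6  58.4] 1074
clip [111.  70.] ctr [547.  215.4] size [ 3.8 29.4] ang 8.81 z [60.5 61.8 63. ] mean [547.1 215.5  61.8] 240
clip [196.  70.] ctr [601.4 222.8] size [ 7.8 29.4] ang 7.81 z [51.1 59.  62.5] mean [601.5 222.9  58. ] 628
clip [257.  69.] ctr [641.6 228.4] size [ 7.8 29.6] ang 8.08 z [51.2 60.  62.8] mean [641.7 228.9  58.4] 540
clip [ 90. 136.] ctr [528.9 168. ] size [24.4  8.8] ang 7.94 z [50.5 54.1 55.6] mean [529.7 168.1  53.7] 388
clip [227. 136.] ctr [627.4 181.4] size [23.6  8. ] ang 7.78 z [50.8 54.3 55.7] mean [627.4 181.7  53.9] 386
clip [111. 188.] ctr [546.4 123. ] size [29.1 84.7] ang 23.86 z [50.7 58.1 65.3] mean [547.1 131.5  58. ] 1026
clip [126. 197.] ctr [560.  126.6] size [ 5.5 30.2] ang 13.2 z [57.  61.7 63. ] mean [559.6 128.   61.2] 192
clip [201. 197.] ctr [613.9 133.8] size [ 8.  30.6] ang 7.49 z [50.8 58.7 62.6] mean [613.7 134.5  57.9] 489
clip [ 57. 181.] ctr [509.4 133.4] size [3.3 2.5] ang 33.36 z [59.7 61.3 62.5] mean [509.6 133.5  61.3] 20
t 38.52 pos [646.5 145.3 168.4] tilt about x,y deg [ 0.02 -0.08] yaw 8.01 F [-0.4  0.6 -1.5] M [ 0.03 -0.02 -0.01] grip 16.6
racked body [225. 229.] ctr [535.8 104.5] size [30.9 34.7] ang 6.96 z [68.7 73.1 76.9] mean [535.1  99.8  72.8] 102
racked body [188. 228.] ctr [536.6 197.7] size [37.1  2.9] ang 89.76 z [67.3 73.  76.5] mean [536.5 197.3  72.7] 18
```

View pics/l.png

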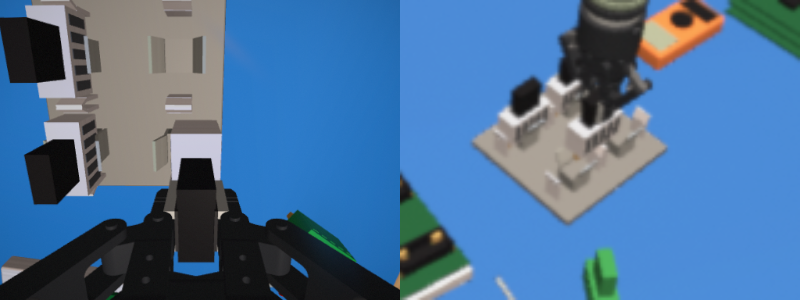

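The rack has been shifted by about (-12.5, -9) mm, still level with B and C in it; slot centre is now about (633.6, 136.9). Move the module there and recheck.

Call:
apply_moves(
  rows=[
    [[-0.13, -0.1, 0], [0, 0, 0]],
    [[-0.13, -0.1, 0], [0, 0, 0]],
    [[0, 0, 0], [0, 0, 0]],
    [[0, 0, 0], [0, 0, 0]],
  ],
)

```text
t: 39.12
ee_pos: [632.9, 134.9, 168.0]
tool_rot: [2.061, 2.371, 0.0]
contact_force: [0.1, -0.3, -0.9]
grip_width: 16.8
grasp_force: 108.7
```

Run:
```python
from h import *
st()
p,d,m=grab("wrist")
W=cloud(d,m);x,y,z=W[...,0],W[...,1],W[...,2]
rect(W,(x>580)&(x<700)&(y>50)&(z>50)&(z<66),"clip")
rect(W,(x>580)&(x<700)&(y>50)&(z>90)&(z<170)&(p.min(-1)>120),"held body")
rect(W,(x>580)&(x<700)&(y>50)&(z>170)&(z<200)&(p.max(-1)<60),"held handle")
st()
```

```text
t 39.12 pos [632.9 134.9 168. ] tilt about x,y deg [ 0.01 -0.01] yaw 7.99 F [ 0.1 -0.3 -0.9] M [-0.06  0.04 -0.01] grip 16.8
clip [220.  56.] ctr [601.4 223. ] size [ 7.9 29.8] ang 8.33 z [51.  59.6 62.8] mean [601.3 223.1  58.3] 628
clip [282.  56.] ctr [641.5 228.7] size [ 8.  29.7] ang 7.79 z [51.1 59.5 62.9] mean [641.6 228.8  58.2] 627
clip [251. 124.] ctr [627.5 181.5] size [23.5  8.5] ang 8.07 z [50.5 54.2 55.9] mean [627.5 181.6  53.8] 406
clip [217. 189.] ctr [610.3 133.5] size [ 0.9 30.6] ang 6.74 z [60.2 61.4 62.1] mean [610.2 133.8  61.3] 43
clip [284. 178.] ctr [656.3 147.9] size [ 0.8 13.5] ang 12.71 z [60.2 61.5 62.4] mean [656.2 148.3  61.4] 21
clip [283. 200.] ctr [658.2 132.5] size [ 0.2 15. ] ang 9.66 z [61.1 61.9 62.7] mean [658.2 132.5  61.8] 20
held body [250. 192.] ctr [631.1 155.7] size [31.4 31.6] ang 8.19 z [141.4 142.5 143.5] mean [630.4 160.7 142.4] 2612
held handle [251. 282.] ctr [632.3 146.7] size [55.5 60.6] ang 55.73 z [175.2 184.8 198.8] mean [633.1 141.7 187.1] 8685
t 39.17 pos [633. 135. 168.] tilt about x,y deg [ 0.01 -0.02] yaw 7.99 F [-0.   0.3 -1.1] M [-0.02 -0.01  0.02] grip 16.8
```

Call:
apply_moves(
  rows=[
    [[0.015, 0.015, -0.2], [0, 0, 0]],
    [[0, 0, -0.2], [0, 0, 0]],
    [[0, 0, -0.2], [0, 0, 0]],
    [[0, 0, -0.1], [0, 0, 0]],
    [[0, 0, -0.1], [0, 0, 0]],
  ],
)

```text
t: 39.8
ee_pos: [633.6, 135.8, 127.4]
tool_rot: [-2.061, -2.371, 0.0]
contact_force: [-0.1, -1.1, -0.2]
grip_width: 16.4
grasp_force: 108.7
```

Call:
apply_moves(
  rows=[
    [[0, 0, -0.1], [0, 0, 0]],
    [[0, 0, -0.06], [0, 0, 0]],
    [[0, 0, 0], [0, 0, 0]],
  ],
)

```text
t: 40.17
ee_pos: [633.5, 135.8, 119.7]
tool_rot: [-2.061, -2.371, 0.0]
contact_force: [0.3, -0.7, -1.2]
grip_width: 16.6
grasp_force: 108.7
```

In the flare, free of load. Push on.

Call:
apply_moves(
  rows=[
    [[0, 0, -0.1], [0, 0, 0]],
    [[0, 0, -0.1], [0, 0, 0]],
    [[0, 0, -0.06], [0, 0, 0]],
    [[0, 0, 0], [0, 0, 0]],
  ],
)

```text
t: 40.67
ee_pos: [633.9, 135.8, 107.8]
tool_rot: [2.061, 2.371, 0.001]
contact_force: [-1.9, -0.3, 4.9]
grip_width: 16.6
grasp_force: 109.6
```

Call:
apply_moves(
  rows=[
    [[0, 0, -0.06], [0, 0, 0]],
    [[0, 0, -0.06], [0, 0, 0]],
    [[0, 0, 0], [0, 0, 0]],
  ],
)

```text
t: 41.05
ee_pos: [634.1, 135.8, 101.6]
tool_rot: [2.061, 2.37, 0.001]
contact_force: [-0.1, 0.1, 4.8]
grip_width: 16.5
grasp_force: 109.8
```

Call:
apply_moves(
  rows=[
    [[0, 0, -0.05], [0, 0, 0]],
    [[0, 0, 0], [0, 0, 0]],
  ],
)

```text
t: 41.3
ee_pos: [634.3, 135.8, 99.6]
tool_rot: [2.06, 2.37, 0.002]
contact_force: [-1.7, -0.5, 8.3]
grip_width: 16.6
grasp_force: 110.3
```

Call:
apply_moves(
  rows=[
    [[0, 0, -0.05], [0, 0, 0]],
    [[0, 0, 0], [0, 0, 0]],
  ],
)

```text
t: 41.55
ee_pos: [634.4, 135.8, 99.6]
tool_rot: [2.06, 2.37, 0.001]
contact_force: [-7.8, -0.4, 17.5]
grip_width: 17.0
grasp_force: 111.8
```

Call:
apply_moves(
  rows=[
    [[0, 0, 0], [0, 0, 0]],
    [[0, 0, 0], [0, 0, 0]],
    [[0, 0, 0], [0, 0, 0]],
    [[0, 0, 0.3], [0, 0, 0]],
    [[0, 0, 0.5], [0, 0, 0]],
  ],
  grip=50,
)

```text
t: 42.18
ee_pos: [632.9, 135.7, 135.6]
tool_rot: [-2.06, -2.37, 0.003]
contact_force: [0.1, 0.1, -0.4]
grip_width: 42.8
grasp_force: 0.0
```

Call:
apply_moves(
  rows=[
    [[0, 0, 0.6], [0, 0, 0]],
    [[0, 0, 0.6], [0, 0, 0]],
    [[0, 0, 0.6], [0, 0, 0]],
    [[-0.9, -0.5, 0], [0, 0, 0]],
    [[-0.9, -0.5, 0], [0, 0, 0]],
  ],
)

```text
t: 42.8
ee_pos: [543.5, 85.3, 227.6]
tool_rot: [2.059, 2.37, 0.003]
contact_force: [-0.1, -0.6, -0.1]
grip_width: 42.3
grasp_force: 0.0
```

Call:
apply_moves(
  rows=[
    [[-0.8, -0.6, 0], [0, 0, 0]],
    [[-0.8, -0.6, 0], [0, 0, 0]],
    [[-0.4, -0.6, 0], [0, 0, 0]],
    [[0, 0, 0], [0, 0, 0]],
  ],
)

```text
t: 43.3
ee_pos: [442.9, -5.5, 226.9]
tool_rot: [2.064, 2.366, 0.001]
contact_force: [0.5, -0.1, 0.5]
grip_width: 42.5
grasp_force: 0.0
```

Run:
```python
from h import *
st()
p,d,m=grab("top");W=cloud(d,m);x,y,z=W[...,0],W[...,1],W[...,2]
r=(x>450)&(x<720)&(y>30)&(y<300)
for (n,a,b) in (("body",66,82),("handle",100,130)):
  for (rr,P) in rect(W,r&(z>a)&(z<b),n):
    A=np.c_[P[:,:2]-P[:,:2].mean(0),np.ones(len(P))]
rect(W,r&(z>6)&(z<20),"rack")
rect(W,(x>400)&(x<520)&(y>-200)&(y<-100)&(z>90)&(z<110),"ball")
save("m",cv2.resize(p[160:290,140:380],None,fx=3,fy=3))
modtilt(544,-110)
f=np.load("top0.npz")["p"].astype(int);print((abs(f-p).sum(-1)>90)[80:280,395:460].sum(),(abs(f-p).sum(-1)>90)[225:270,70:135].sum(),(abs(f-p).sum(-1)>90)[100:170,230:340].sum())
```

```text
t 43.3 pos [442.9  -5.5 226.9] tilt about x,y deg [-0.03 -0.1 ] yaw 7.82 F [ 0.5 -0.1  0.5] M [ 0.02 -0.    0.02] grip 42.5
body [212. 193.] ctr [632.4 136.4] size [30.7 70.3] ang 7.56 z [69.  73.1 78.2] mean [629.4 132.9  73.2] 166
body [217. 230.] ctr [533.2 122.4] size [31.2 70.3] ang 7.88 z [69.4 73.2 76.9] mean [532.4 120.   73.2] 188
body [184. 235.] ctr [520.3 212.7] size [31.3 71.1] ang 8.56 z [68.4 72.9 76.7] mean [519.5 207.4  72.9] 181
handle [209. 190.] ctr [633.  136.6] size [18.4 40.6] ang 8.26 z [104.  114.9 117.9] mean [632.5 135.8 114.1] 128
handle [214. 229.] ctr [533.6 122.2] size [18.4 40.1] ang 7.39 z [111.8 115.2 118.2] mean [533.5 122.  115. ] 119
handle [179. 234.] ctr [520.8 213.1] size [18.3 41.5] ang 7.91 z [107.6 115.2 118.5] mean [520.9 211.8 114.6] 125
rack [201. 215.] ctr [575.4 173.9] size [193.2 202.6] ang 7.74 z [ 7.7 11.2 14.9] mean [575.9 172.3  11.3] 3107
ball [322. 246.] ctr [ 488.5 -152.7] size [23.5 23. ] ang 89.62 z [ 96.5 102.2 106.5] mean [ 488.  -151.6  102. ] 81
[]
plate 41.05 540
0 0 0
```

View pics/m.png

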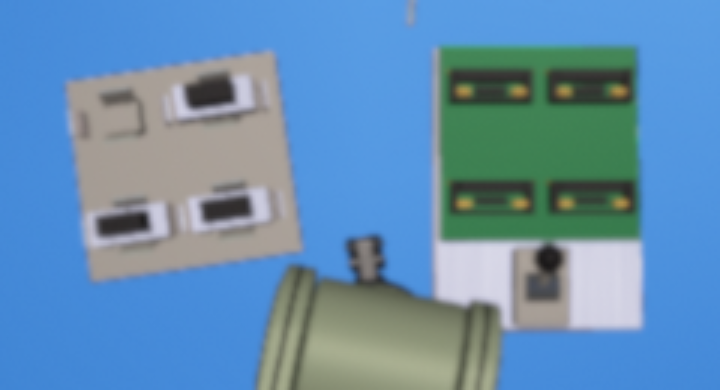

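All three modules stand home at equal height in the rack (crop positions (212,97), (228,208) and (125,222)). The sockets are empty, the lever is off, and the other objects have not moved. Hand in.

```bash
python3 -c "
from cell import bot
print(bot.sign_off())"
```

```text
the job is handed in; nothing more can be done
None
```

I handed the job in after about 43 s: the lever is off, and all three modules present (the fourth socket was empty at the start) were rocked free and stand upright and fully home in rack slots. The plate showed no visible rise. The multimeter, screwdriver and parts box look unmoved. My first try at the last slot landed on the clip tops with 72 N at the wrist (limit 120 N); the rack had been knocked or pushed about 15 mm aside, so I re-measured and reseated the module.

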